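# Clamp a changeover nest with the T-key

## Task

Fit the bottle nest for the new format: push it along its guides until it is fully home against the back stop, then use the T-handled key on the square-headed captive screw of each clamp to turn it clockwise right up to its stop, so that both clamp dogs lie over the nest. Turn the clamps only with the key on their screw heads, never with the fingers, put the key back upright in its stand, and leave the bottles, the tools and the spare nest where they are.

Things in the scene. Friction and masses are not known exactly. Their poses are not given: they have to be found in the camera images.
- fixture: Aluminium nest base fixed on the bench: slab 240 x 230 x 20 mm (x -105 to 135, y +-115 mm of its frame). Origin on the bench; x = push direction, away from the robot, z up. Two dark guide bars (8 mm high, x -65 to 85) lie at y +-61.5 to +-69.5; the dark back stop, a cross bar 100 mm long and 14 mm high, has its near face at x = 85. Slab yaw up to 15 degrees.
- nest: Loose steel plate 130 (x) x 120 (y) x 12 mm with a white bottle cup on its middle (84 mm across, 36 mm high), about 0.6 kg, lying on the slab between the guides with 1.5 mm play a side, 25 to 45 mm short of home. Origin at the middle of its underside, x = push direction. Near edge 65 mm from the origin, a bare face to push on. Home: origin at fixture x = 20 mm.
- post_left: Left clamp: dark round post (22 mm across, 13.5 mm high) fixed on the slab at fixture x = 20, y = +85 mm, with the dog and its captive screw turning on top of it. Origin at the foot of the post, on top of the slab.
- post_right: Right clamp, the same, at fixture x = 20, y = -85 mm.
- clamp_left (a joint): Turn of the left clamp (dog and screw head as one, about the upright post axis), rad, growing clockwise seen from above. Starts at 0.0 to 0.7, dog pointing away from the nest; hard stop at 2.6, dog pointing straight over the nest (fixture -y). Turns stiffly, about 0.12 N m, and stays where left. Up to its stop = above 2.48.
- clamp_right (a joint): Turn of the right clamp, likewise: clockwise from above, stop at 2.6 with the dog pointing at the nest (fixture +y).
- screw_left (a point): Middle of the top of the left square screw head, 62.5 mm above the bench. Head 14 mm square, 18 mm tall, top edges broken 0.5 mm; below it a round collar 25 mm across and 2 mm thick, then the dog: a flat dark tongue 18 mm wide, 9 mm thick, reaching 38 mm from the axis, clear above the nest plate. The point turns with the clamp: x along the dog, the head's flats square to x and y.
- screw_right (a point): Middle of the top of the right square screw head, likewise.
- key: Loose steel T-handled box key, 126 mm tall, 0.35 kg, upright in its stand. Origin at the middle of its lower end, z up. Foot: dark block 26 x 26 x 22 mm with a square hole 16 mm wide, 20 mm deep, square to key x and y: fits a screw in four ways, 1 mm play a side, about 9 degrees turning play. Fully on, its end is 18 mm below the head's top. Then a 13 mm shank and the black cross bar (T-grip).
- key_bar (a point): Middle of the key's cross bar, 113 mm up from the key's lower end. The bar is 90 mm long along the key's x axis, 18 mm thick and 26 mm tall: grip it here across its thickness (key y axis).
- well (a point): Middle of the floor of the stand's square well, 8 mm above the bench, x and y along the walls. The well is 42 mm square inside; its grey walls (58 mm square outside) reach 50 mm above the bench. The key stands in it on its socket end.
- stand: The key stand, fixed to the bench on a steel foot 90 mm square; it may be on the left or the right of the fixture, the blue cap bin on the other side. Origin on the bench under the well.
- cap_bin: Blue open bin of caps, 100 x 120 x 45 mm, fixed, origin under its middle. Not needed.
- sprayer: White spray bottle with trigger head, 76 mm across, 205 mm tall, loose, origin under its middle. Leave it.
- bottle_a: White open bottle 76 mm across, 165 mm tall, loose, origin under its middle. Leave it.
- bottle_b: Another white open bottle, the same. Leave it.
- spare_nest: Smaller spare nest lying on the bench, plate 100 x 90 x 12 mm with a 54 mm cup 30 mm high, loose, origin under its middle. Not the one to fit.
- driver: Screwdriver with black handle lying on the bench near the robot, 170 mm long. Leave it.
- hex_key: Small bent hex key, 70 x 23 mm, 6 mm thick, lying on the rear strip of the slab behind the back stop. Leave it.

How it is judged:
By the outcome, as a careful person would: the job done as asked, in the order asked, and still so for the second after the job is handed in, with the robot touching nothing.
It also fails if it takes over 72 s, if anything falls off the work surface, if the arm or the gripper's body presses on something with over 40 N, if the wrist force passes 120 N, or if a joint passes its speed limit or range.

## Robot

A 6-joint arm with a two-finger parallel gripper is mounted at the origin on the work surface. World frame = base frame: x ahead of the robot, y to its left, z up, the work surface at z = 0. Lengths are in mm, angles in rad, forces in N, time in s.
With the tool pointing down it reaches from about 300 to 875 mm from the base axis. Payload 6.4 kg.
Tool frame: the origin (TCP) lies at the very end of the fingers, on their centre line; the grasp point (between the pads) lies 19 mm behind it; z points along the fingers, y is the direction in which the jaws open and shut (so a half turn about z gives the same grasp; the last joint's range is limited). The gripper opens to 85 mm and grips with 20 to 120 N. Pads are 22 mm wide; open, the fingers measure 114 mm over their backs; the gripper's body (76 mm by 85 mm) begins 54 mm behind the grasp point. The pads swing forward as they close: fully open they stand 13 mm farther back than shut.
Start: joints at [0.939, 0.181, 1.607, -0, 1.354, -0.206], TCP at [237.494, 523.677, 209.688] pointing down, gripper open.
Joint ranges: [-2.99, 2.99], [-0.89, 2.07], [0.3, 2.58], [-1.14, 4.28], [0, 2.63], [-3.12, 3.12]. Speed limits (rad/s): [2.57, 2.57, 3.01, 3.14, 3.14, 3.14].

## Interface

Orientations are given as a 3x3 rotation matrix whose columns are the frame's x, y, z axes.
In Python, from rig import env gives the robot as it stands.
- The arm moves only by the tool carry_out, never from a script. Its argument "moves" is a list of rows, each an object with "translation": the shift along the tool's x, y, z as a fraction of full scale, a list of three; "twist": the turn, a rotation vector about the tool's x, y, z as a fraction of full scale, a list of three; "claw": the gripper's target within -1 to 1 (shut at 1, half-way at 0, fully open at -1). In form: [{"translation": [tx, ty, tz], "twist": [rx, ry, rz], "claw": claw}, ...]. A call has 1 to 20 rows; each row is the pose to reach, as a shift and turn from the pose commanded when the call began, along the tool's axes at that moment; what a row does not reach only later rows make up. Full scale, the value 1, is 0.12 m for a shift and 30 degrees for a turn. A row lasts 1/10 s, in which the tool goes at most 50 mm and 8.59 degrees, less where a joint would pass 70% of its speed; a pose out of reach is approached as far as the arm can. A call with a number of a shift or a turn outside -1 to 1 is refused whole. A call with a gripper value outside its range is refused whole. The fingers move at their own pace and stop on an object; "squeeze" is the grip in N (left out, the last holds). Time passes only in rows, so rows that repeat a pose let the fingers close. It gives the time, the measured TCP pose, the force and the opening at its end, in the units of the state.
- env.get_state(): the state, without advancing time (a new reading comes with each control period).
- env.read_camera(name): name is "scene" or "side" or "wrist"; returns the picture (400x640x3 uint8, red, green, blue); there is no depth.
- env.get_calibration(name): a dict with "fx", "fy", "cx", "cy" (pixels), "extrinsics" (4x4, takes a point from world to camera coordinates); the wrist camera has in their place "tool_from_camera" (4x4, takes a point from camera to tool coordinates, whose origin is the TCP and whose axes are the flange's). Camera axes: x right, y up, looking along -z (the intrinsics and any distortion apply to the point x, -y, -z); pixel columns grow to the right and rows downward; lengths in mm; the calibration is good to about 2 mm. A picture is of the moment at which its call begins: read the wrist's pose just before it. get_calibration takes no time and is no camera call.
- env.hand_in(): hands the job in, once; it reports no verdict.
Trained networks look in the newest picture that a camera, given by its name, has taken for a name from the list of things; names that differ only in an ending like _2 or _b are one class to them, and where a whole thing is asked for, a point or a joint stands for the part that bears it (a point fixed in the world has none). Each returns a list of dicts, best first, with "score" (0 to 1); they miss things now and then, are a little off and sometimes report something else, mostly with a low value. They report only what shows in the picture. A call takes as long as a camera call.
- env.trace(thing, camera): "mask" (400x640 bool, what is visible of it) and "extent" ([left, top, right, bottom] in pixels, round what is visible of it).
- env.tip_of(thing, camera): "at" ([row, column] in pixels: a listed point, or the origin of a listed thing).
The state is a dict: "time_s": time; "qpos": joint angles; "joint_vel": joint speeds; "effort": joint torques, N m; "eef_pos": TCP position; "tool_rot": TCP orientation; "wrist_force": force on the tool from outside, world axes, zero at the start; "wrist_torque": the same for the moment, N m; "grip_width": finger opening in mm.
Only numpy, scipy, OpenCV 4.12 (cv2) and the standard library are available. Lean on these libraries where they do the work, as an engineer would, in place of code of your own. Each camera call takes 0.05 s, during which the arm holds its last target.

## Working session

There is one attempt and no reset: what is moved stays moved. The work goes in short steps, Python scripts to look and compute and a tool call to move; the robot and the scene stay as the last step left them, time stands still between calls to the robot, and variables do not carry over. Pictures are saved under pics/ and viewed, and the job is handed in when it is done.

Besides the shell and the picture viewer there is one more tool, called as a command line: name --argument value ..., lists and objects as JSON in quotes. carry_out: Moves the arm, as the interface text tells. Its arguments: {"type":"object","properties":{"moves":{"type":"array","items":{"type":"object","properties":{"translation":{"type":"array","items":{"type":"number"}},"twist":{"type":"array","items":{"type":"number"}},"claw":{"type":"number"}}}},"squeeze":{"type":"number"}},"required":["moves"]}

```bash
ls -la; mkdir -p pics
python3 - <<'E'
from rig import env
import cv2,json,numpy as np
s=env.get_state();print({k:np.round(v,3).tolist() for k,v in s.items()})
for c in("scene","side","wrist"):
    im=env.read_camera(c);cv2.imwrite(f"pics/{c}0.png",im[:,:,::-1])
    print(c,{k:(np.round(v,3).tolist()) for k,v in env.get_calibration(c).items()})
E
```

```text
total 12
drwxr-xr-x  3 agent agent 4096 Dec  7 03:10 .
drwxr-xr-x 23 root  root  4096 Dec  7 03:10 ..
drwxr-xr-x  2 agent agent 4096 Dec  7 03:10 pics
{'time_s': 0.0, 'qpos': [0.939, 0.182, 1.608, -0.0, 1.354, -0.206], 'joint_vel': [-0.0, -0.002, 0.0, -0.001, 0.002, -0.001], 'effort': [-0.0, -44.487, -35.133, -0.0, 0.009, -0.0], 'eef_pos': [237.122, 523.179, 208.798], 'tool_rot': [[-0.911, 0.413, -0.001], [0.413, 0.911, -0.001], [0.0, -0.002, -1.0]], 'wrist_force': [0.258, -0.545, 0.051], 'wrist_torque': [0.015, 0.054, 0.015], 'grip_width': 85.709}
scene {'fx': 426.679, 'fy': 426.679, 'cx': 321.089, 'cy': 191.956, 'extrinsics': [[0.176, 0.984, 0.019, -111.046], [-0.586, 0.089, 0.806, 224.363], [0.791, -0.153, 0.592, -1525.412], [0.0, 0.0, 0.0, 1.0]]}
side {'fx': 387.533, 'fy': 387.533, 'cx': 317.668, 'cy': 194.53, 'extrinsics': [[0.99, -0.143, -0.003, -522.986], [0.074, 0.495, 0.866, -150.334], [-0.123, -0.857, 0.5, -1078.246], [0.0, 0.0, 0.0, 1.0]]}
wrist {'fx': 317.447, 'fy': 317.447, 'cx': 319.507, 'cy': 198.252, 'tool_from_camera': [[0.0, 0.952, 0.306, 77.298], [1.0, 0.0, -0.001, 0.355], [-0.001, 0.306, -0.952, -164.922], [0.0, 0.0, 0.0, 1.0]]}
```

View pics/scene0.png

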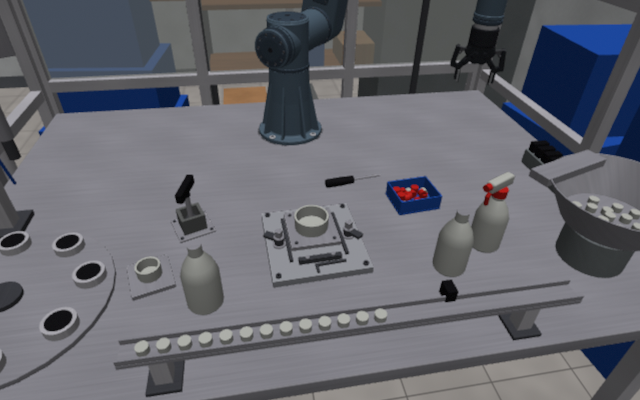

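View pics/side0.png

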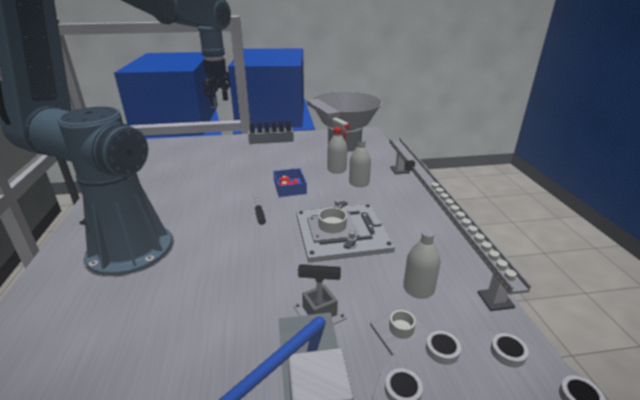

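View pics/wrist0.png

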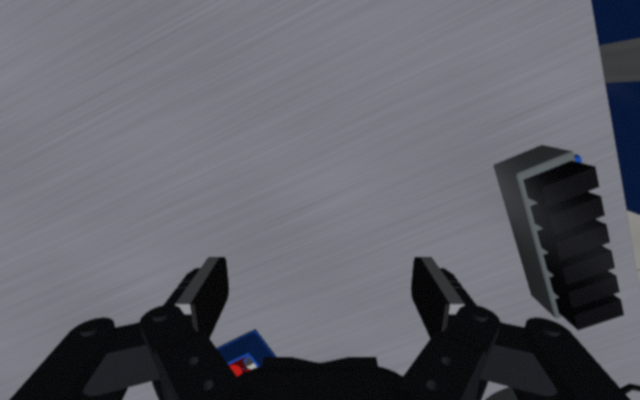

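```bash
cat > h.py <<'E'
from rig import env
import numpy as np, cv2
from scipy.spatial.transform import Rotation as R
from scipy.optimize import least_squares
def cal(c, st=None):
    k=env.get_calibration(c)
    if c=="wrist":
        st=st or env.get_state()
        T=np.eye(4);T[:3,:3]=np.array(st["tool_rot"]);T[:3,3]=st["eef_pos"]
        E=np.linalg.inv(T@np.array(k["tool_from_camera"]))
    else: E=np.array(k["extrinsics"])
    return (k["fx"],k["fy"],k["cx"],k["cy"],E)
def proj(C,P):
    fx,fy,cx,cy,E=C;P=np.atleast_2d(P);q=P@E[:3,:3].T+E[:3,3]
    return np.c_[cx+fx*q[:,0]/-q[:,2], cy-fy*q[:,1]/-q[:,2]]
def ray(C,uv):
    fx,fy,cx,cy,E=C;d=np.array([(uv[0]-cx)/fx,-(uv[1]-cy)/fy,-1.]);Rm=E[:3,:3]
    o=-Rm.T@E[:3,3];return o,Rm.T@d
def onz(C,uv,z):
    o,d=ray(C,uv);return o+d*(z-o[2])/d[2]
def tri(obs):
    A=[];b=[]
    for C,uv in obs:
        o,d=ray(C,uv);d=d/np.linalg.norm(d);M=np.eye(3)-np.outer(d,d);A.append(M);b.append(M@o)
    A=np.vstack(A);b=np.hstack(b);x=np.linalg.lstsq(A,b,rcond=None)[0]
    return x,np.linalg.norm(A@x-b)
def tip(n,c):
    r=env.tip_of(n,c);return [(x["at"][1],x["at"][0],round(x["score"],2)) for x in r]
def snap(c,name):
    st=env.get_state();im=env.read_camera(c);cv2.imwrite(f"pics/{name}.png",im[:,:,::-1]);return cal(c,st),im
E
python3 - <<'E'
from h import *
Cs,_=snap("scene","a");Cd,_=snap("side","b")
for n in ["fixture","nest","post_left","post_right","screw_left","screw_right","key","key_bar","well","stand"]:
    a=tip(n,"scene");b=tip(n,"side");print(n,[tuple(np.round(t,1)) for t in a[:2]],[tuple(np.round(t,1)) for t in b[:2]])
    if a and b:
        x,e=tri([(Cs,a[0][:2]),(Cd,b[0][:2])]);print("   ",x.round(1),round(e,1))
print(env.get_state()["time_s"])
E
```

```text
fixture [(np.float64(310.9), np.float64(240.0), np.float64(0.6))] [(np.float64(338.5), np.float64(235.1), np.float64(0.6))]
    [586.  -18.9  -0.8] 3.1
nest [(np.float64(308.0), np.float64(230.8), np.float64(0.8))] [(np.float64(332.1), np.float64(232.2), np.float64(0.8))]
    [566.5 -22.8  13.7] 2.2
post_left [(np.float64(345.7), np.float64(231.8), np.float64(0.6))] [(np.float64(337.3), np.float64(213.0), np.float64(0.5)), (np.float64(338.2), np.float64(233.5), np.float64(0.2))]
    [597.1  65.3  22.8] 5.1
post_right [(np.float64(279.5), np.float64(244.7), np.float64(0.8)), (np.float64(346.4), np.float64(235.3), np.float64(0.5))] [(np.float64(351.3), np.float64(242.6), np.float64(0.7))]
    [609.2 -95.8  22. ] 3.7
screw_left [(np.float64(345.8), np.float64(215.7), np.float64(0.4))] [(np.float64(338.1), np.float64(198.2), np.float64(0.5)), (np.float64(416.5), np.float64(287.7), np.float64(0.2))]
    [598.4  62.8  76.4] 3.9
screw_right [(np.float64(276.2), np.float64(229.0), np.float64(0.7))] [(np.float64(350.3), np.float64(232.7), np.float64(0.5))]
    [ 601.7 -102.5   63.1] 0.2
key [(np.float64(190.7), np.float64(224.3), np.float64(0.8)), (np.float64(348.9), np.float64(219.8), np.float64(0.2))] [(np.float64(320.1), np.float64(310.0), np.float64(0.9)), (np.float64(318.3), np.float64(309.6), np.float64(0.2))]
    [ 489.5 -311.1   10.6] 1.1
key_bar [(np.float64(185.2), np.float64(185.5), np.float64(1.0))] []
well [(np.float64(194.9), np.float64(224.2), np.float64(0.6))] [(np.float64(317.6), np.float64(308.7), np.float64(0.6)), (np.float64(373.5), np.float64(220.4), np.float64(0.3))]
    [ 485.1 -301.8    5.8] 0.9
stand [(np.float64(194.1), np.float64(227.8), np.float64(0.9))] [(np.float64(318.9), np.float64(315.2), np.float64(0.7))]
    [ 485.9 -307.    -7.2] 2.0
1.25
```

```bash
cat >> h.py <<'E'
import json,os
def load(): 
    if os.path.exists("cmd.json"): return json.load(open("cmd.json"))
    return [237.494,523.677,209.688,155.6]
def Rz(y):
    y=np.radians(y);return np.array([[np.cos(y),np.sin(y),0],[np.sin(y),-np.cos(y),0],[0,0,-1]])
def plan(pos,yaw=None,save=True,v=45):
    c=load();p=np.array(c[:3]);y=c[3];yaw=y if yaw is None else yaw;pos=np.array(pos,float)
    for i in range(12):
        d=Rz(y).T@(pos-p);t=d/120;s=min(1,1/max(1e-9,np.abs(t).max()));dy=np.clip(yaw-y,-30,30)
        t=np.round(t*s,3);w=round(-dy/30,3);n=int(np.ceil(max(np.linalg.norm(t)*120/v,abs(dy)/8.4,1)))
        p=p+Rz(y)@(t*120);y=y-w*30
        print("T",t.tolist(),"W",w,"rows",n,"->",p.round(1),round(y,1))
        if np.linalg.norm(pos-p)<.3 and abs(yaw-y)<.05: break
    if save: json.dump([*p,y],open("cmd.json","w"))
def check():
    s=env.get_state();c=load();Rm=np.array(s["tool_rot"]);print("t",round(s["time_s"],2),"pos",np.round(s["eef_pos"],1),"yaw",round(np.degrees(np.arctan2(Rm[1,0],Rm[0,0])),2),"zax",Rm[:,2].round(3),"F",np.round(s["wrist_force"],1),"M",np.round(s["wrist_torque"],2),"g",round(s["grip_width"],1),"q",np.round(s["qpos"],2),"cmd",np.round(c,1))
E
python3 - <<'E'
from h import *
Rm=np.array(env.get_state()["tool_rot"]);print(np.degrees(np.arctan2(Rm[1,0],Rm[0,0])))
Cs=cal("scene");print(onz(Cs,(488,245),0))
plan([380,120,230],177);plan([535,-20,220],183)
E
```

```text
155.6044791868611
[670.64051886 413.36766123   0.        ]
T [-0.96, -1.0, -0.066] W -0.713 rows 4 -> [292.8 366.8 217.6] 177.0
T [-0.413, -1.0, -0.051] W -0.0 rows 3 -> [336.  244.4 223.7] 177.0
T [-0.414, -1.0, -0.051] W -0.0 rows 3 -> [379.3 121.9 229.8] 177.0
T [-0.006, -0.016, -0.001] W -0.0 rows 1 -> [380. 120. 230.] 177.0
T [-1.0, -0.812, 0.061] W -0.2 rows 4 -> [494.7  16.4 222.6] 183.0
T [-0.32, -0.32, 0.022] W -0.0 rows 2 -> [535. -20. 220.] 183.0
```

carry_out --moves '[{"translation": [-0.96, -1.0, -0.066], "twist": [0, 0, -0.713], "claw": 0}, {"translation": [-0.96, -1.0, -0.066], "twist": [0, 0, -0.713], "claw": 0}, {"translation": [-0.96, -1.0, -0.066], "twist": [0, 0, -0.713], "claw": 0}, {"translation": [-0.96, -1.0, -0.066], "twist": [0, 0, -0.713], "claw": 0}]'

```text
time_s: 1.65
eef_pos: [293.5, 364.0, 217.7]
tool_rot: [[-0.999, 0.051, 0.001], [0.051, 0.999, -0.001], [-0.001, -0.001, -1.0]]
wrist_force: [0.6, 0.5, 0.8]
grip_width: 42.8
```

carry_out --moves '[{"translation": [-0.413, -1.0, -0.051], "twist": [0, 0, 0], "claw": 0}, {"translation": [-0.413, -1.0, -0.051], "twist": [0, 0, 0], "claw": 0}, {"translation": [-0.413, -1.0, -0.051], "twist": [0, 0, 0], "claw": 0}]'

```text
time_s: 1.95
eef_pos: [336.7, 242.0, 224.1]
tool_rot: [[-0.999, 0.054, 0.001], [0.054, 0.999, -0.0], [-0.001, -0.0, -1.0]]
wrist_force: [-0.0, 0.3, 0.1]
grip_width: 42.5
```

carry_out --moves '[{"translation": [-0.42, -1.0, -0.052], "twist": [0, 0, 0], "claw": 0}, {"translation": [-0.42, -1.0, -0.052], "twist": [0, 0, 0], "claw": 0}, {"translation": [-0.42, -1.0, -0.052], "twist": [0, 0, 0], "claw": 0}]'

```text
time_s: 2.25
eef_pos: [380.9, 119.2, 230.5]
tool_rot: [[-0.999, 0.054, 0.002], [0.054, 0.999, -0.001], [-0.002, -0.001, -1.0]]
wrist_force: [0.8, 0.4, 0.6]
grip_width: 42.9
```

carry_out --moves '[{"translation": [-1.0, -0.828, 0.061], "twist": [0, 0, -0.2], "claw": 0}, {"translation": [-1.0, -0.828, 0.061], "twist": [0, 0, -0.2], "claw": 0}, {"translation": [-1.0, -0.828, 0.061], "twist": [0, 0, -0.2], "claw": 0}, {"translation": [-1.0, -0.828, 0.061], "twist": [0, 0, -0.2], "claw": 0}]'

```text
time_s: 2.65
eef_pos: [497.6, 12.4, 222.1]
tool_rot: [[-0.999, -0.048, 0.001], [-0.048, 0.999, -0.001], [-0.001, -0.001, -1.0]]
wrist_force: [0.1, 0.8, -0.4]
grip_width: 42.6
```

carry_out --moves '[{"translation": [-0.32, -0.32, 0.022], "twist": [0, 0, 0], "claw": 0}, {"translation": [-0.32, -0.32, 0.022], "twist": [0, 0, 0], "claw": 0}, {"translation": [-0.32, -0.32, 0.022], "twist": [0, 0, 0], "claw": 0}]'

```text
time_s: 2.95
eef_pos: [535.0, -20.4, 219.4]
tool_rot: [[-0.999, -0.051, -0.001], [-0.051, 0.999, 0.001], [0.001, 0.001, -1.0]]
wrist_force: [0.1, 0.2, -0.2]
grip_width: 42.7
```

Run:
```python
from h import *
check()
C,im=snap("wrist","w1")
Cs,_=snap("scene","s1")
for n in ["fixture","nest","post_left","post_right","screw_left","screw_right","key_bar","well","stand"]:
    print(n,[tuple(np.round(t,1).tolist()) for t in tip(n,"wrist")[:3]])
```

```text
t 2.95 pos [535.  -20.4 219.4] yaw -177.08 zax [-0.001  0.001 -1.   ] F [ 0.1  0.2 -0.2] M [-0.01  0.04  0.02] g 42.7 q [-0.26  0.08  1.69  0.    1.36 -1.88] cmd [535. -20. 220. 183.]
fixture []
nest [(322.1, 192.8, 1.0)]
post_left [(391.7, 219.5, 0.8)]
post_right [(249.4, 224.2, 0.8)]
screw_left [(400.2, 237.6, 0.9)]
screw_right [(248.4, 232.4, 0.8)]
key_bar []
well [(70.5, 107.2, 0.6)]
stand [(74.3, 110.1, 0.6)]
```

View pics/w1.png

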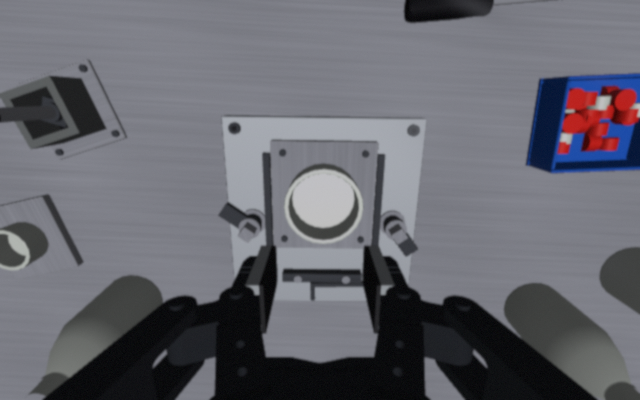

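Run:
```python
import cv2
im=cv2.imread("pics/w1.png")[105:305,210:440];cv2.imwrite("pics/w1z.png",cv2.resize(im,None,fx=3,fy=3,interpolation=cv2.INTER_CUBIC)[:600])
```

```text
(no output)
```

View pics/w1z.png

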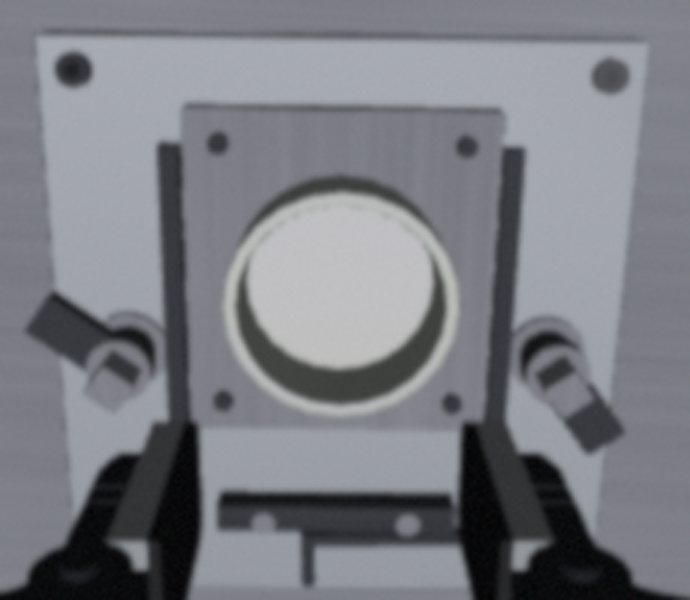

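```bash
cat > fit.py <<'E'
from h import *
import sys
s=env.get_state()
C=cal("wrist",s)
z=lambda a,b:(210+a/3,105+b/3)
obs=[(z(38,36),(-105,-115,20)),(z(648,44),(-105,115,20)),(z(158,143),(-65,-69.5,28)),(z(525,148),(-65,69.5,28)),(z(220,493),(85,-50,34)),(z(450,497),(85,50,34))]
def f(p):
    y=p[2];Rm=np.array([[np.cos(y),-np.sin(y),0],[np.sin(y),np.cos(y),0],[0,0,1]])
    P=np.array([o[1] for o in obs],float)@Rm.T+[p[0],p[1],0]
    return (proj(C,P)-np.array([o[0] for o in obs])).ravel()
r=least_squares(f,[586,-19,0.04]);print(r.x[:2],np.degrees(r.x[2]),r.fun.round(1))
y=r.x[2];Rm=np.array([[np.cos(y),-np.sin(y)],[np.sin(y),np.cos(y)]]);o=r.x[:2]
inv=lambda P:Rm.T@(P[:2]-o)
for a in [(183,104),(503,112),(187,428),(493,428)]: print("nest",inv(onz(C,z(*a),32)))
fx=lambda x,y,zz:np.r_[o+Rm@[x,y],zz]
for yy in(85,-85):
    P=fx(20,yy,62.5);print("screw",P,proj(C,P),proj(C,fx(20,yy,33.5)))
for a in ((400.2,237.6),(248.4,232.4)):print("scr meas",onz(C,a,62.5))
E
python3 fit.py
```

```text
[584.09650488 -12.88512768] 2.2046909465813282 [-1.4 -2.1  1.3 -1.7 -0.3 -0.2  0.3 -0.1 -1.4  3.1  1.5  2.7]
nest [-80.04172204 -58.68523326]
nest [-78.79734275  59.17367508]
nest [ 51.76204676 -61.32619257]
nest [50.00400622 64.15885622]
screw [600.81178249  72.82134521  62.5       ] [[399.43615374 235.96786565]] [[393.61528394 225.80327381]]
screw [607.35161807 -97.05281572  62.5       ] [[246.17671055 233.99561767]] [[251.49777968 223.95162487]]
scr meas [602.73957998  73.92760435  62.5       ]
scr meas [605.29453166 -94.56352691  62.5       ]
```

Run:
```python
from h import *
plan([471,-17.2,60],182.2);plan([471,-17.2,25],182.2)
```

```text
T [0.399, 0.038, 1.0] W 0.026 rows 3 -> [487.  -17.9 100. ] 182.2
T [0.133, 0.011, 0.333] W 0.0 rows 1 -> [471.  -17.2  60. ] 182.2
T [-0.0, 0.0, 0.292] W 0.0 rows 1 -> [471.  -17.2  25. ] 182.2
```

carry_out --moves '[{"translation": [0.399, 0.038, 1.0], "twist": [0, 0, 0.026], "claw": 1}, {"translation": [0.399, 0.038, 1.0], "twist": [0, 0, 0.026], "claw": 1}, {"translation": [0.399, 0.038, 1.0], "twist": [0, 0, 0.026], "claw": 1}]'

```text
time_s: 3.8
eef_pos: [483.7, -17.1, 96.8]
tool_rot: [[-0.999, -0.039, -0.004], [-0.039, 0.999, 0.001], [0.004, 0.001, -1.0]]
wrist_force: [-0.3, 0.8, -0.7]
grip_width: 0.5
```

carry_out --moves '[{"translation": [0.133, 0.011, 0.333], "twist": [0, 0, 0], "claw": 1}, {"translation": [0.133, 0.011, 0.45], "twist": [0, 0, 0], "claw": 1}, {"translation": [0.133, 0.011, 0.625], "twist": [0, 0, 0], "claw": 1}, {"translation": [0.133, 0.011, 0.625], "twist": [0, 0, 0], "claw": 1}]'

```text
time_s: 4.2
eef_pos: [468.7, -16.6, 22.8]
tool_rot: [[-0.999, -0.038, -0.005], [-0.038, 0.999, 0.001], [0.005, 0.002, -1.0]]
wrist_force: [0.5, 0.6, 0.2]
grip_width: -0.0
```

carry_out --moves '[{"translation": [-0.1, 0, 0], "twist": [0, 0, 0], "claw": 1}, {"translation": [-0.18, 0, 0], "twist": [0, 0, 0], "claw": 1}, {"translation": [-0.24, 0, 0], "twist": [0, 0, 0], "claw": 1}, {"translation": [-0.3, 0, 0], "twist": [0, 0, 0], "claw": 1}, {"translation": [-0.36, 0, 0], "twist": [0, 0, 0], "claw": 1}, {"translation": [-0.41, 0, 0], "twist": [0, 0, 0], "claw": 1}]'

```text
time_s: 4.8
eef_pos: [519.3, -15.1, 25.0]
tool_rot: [[-0.999, -0.039, -0.003], [-0.039, 0.999, 0.0], [0.003, 0.0, -1.0]]
wrist_force: [-8.5, -1.0, 5.8]
grip_width: -0.1
```

Run:
```python
from h import *
c=load();p=np.array(c[:3])+Rz(c[3])@np.array([-.41*120,0,0]);json.dump([*p,c[3]],open("cmd.json","w"));check()
snap("wrist","w2")
```

```text
t 4.8 pos [519.3 -15.1  25. ] yaw -177.76 zax [-0.003  0.    -1.   ] F [-8.5 -1.   5.8] M [-0.1   1.21 -0.  ] g -0.1 q [-0.26  0.31  1.87 -0.    0.96 -1.87] cmd [520.1 -15.3  25.  182.2]
```

View pics/w2.png

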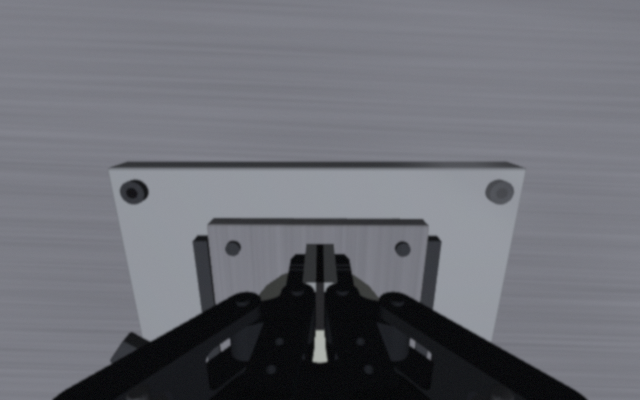

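carry_out --moves '[{"translation": [-0.04, 0, 0], "twist": [0, 0, 0], "claw": 1}, {"translation": [-0.08, 0, 0], "twist": [0, 0, 0], "claw": 1}, {"translation": [-0.11, 0, 0], "twist": [0, 0, 0], "claw": 1}]'

```text
time_s: 5.15
eef_pos: [532.0, -14.5, 24.6]
tool_rot: [[-0.999, -0.039, -0.004], [-0.039, 0.999, 0.0], [0.004, 0.001, -1.0]]
wrist_force: [-7.1, -0.4, 4.5]
grip_width: 0.2
```

carry_out --moves '[{"translation": [-0.025, 0, 0], "twist": [0, 0, 0], "claw": 1}, {"translation": [-0.05, 0, 0], "twist": [0, 0, 0], "claw": 1}]'

```text
time_s: 5.35
eef_pos: [537.6, -14.3, 24.6]
tool_rot: [[-0.999, -0.039, -0.004], [-0.039, 0.999, 0.0], [0.004, 0.001, -1.0]]
wrist_force: [-7.3, -0.2, 5.3]
grip_width: 0.1
```

carry_out --moves '[{"translation": [-0.018, 0, 0], "twist": [0, 0, 0], "claw": 1}, {"translation": [-0.035, 0, 0], "twist": [0, 0, 0], "claw": 1}]'

```text
time_s: 5.55
eef_pos: [541.8, -14.1, 24.6]
tool_rot: [[-0.999, -0.039, -0.004], [-0.039, 0.999, 0.0], [0.004, 0.001, -1.0]]
wrist_force: [-7.0, -0.3, 5.0]
grip_width: -0.2
```

Run:
```python
from h import *
c=load();p=np.array(c[:3])+Rz(c[3])@np.array([-(.11+.05+.035)*120,0,0]);json.dump([*p,c[3]],open("cmd.json","w"));check()
snap("wrist","w3");snap("scene","s3")
im=cv2.imread("pics/w3.png")
im2=cv2.imread("pics/s3.png")[180:300,240:390];im2=cv2.resize(im2,None,fx=4,fy=4,interpolation=cv2.INTER_CUBIC)
cv2.imwrite("pics/s3z.png",im2)
```

```text
t 5.55 pos [541.8 -14.1  24.6] yaw -177.77 zax [-0.004  0.    -1.   ] F [-7.  -0.3  5. ] M [-0.08  1.02  0.  ] g -0.2 q [-0.24  0.36  1.81 -0.    0.98 -1.85] cmd [543.5 -14.4  25.  182.2]
```

View pics/w3.png

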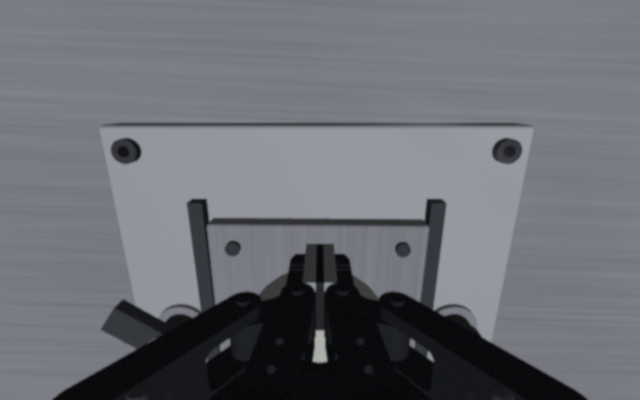

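View pics/s3z.png

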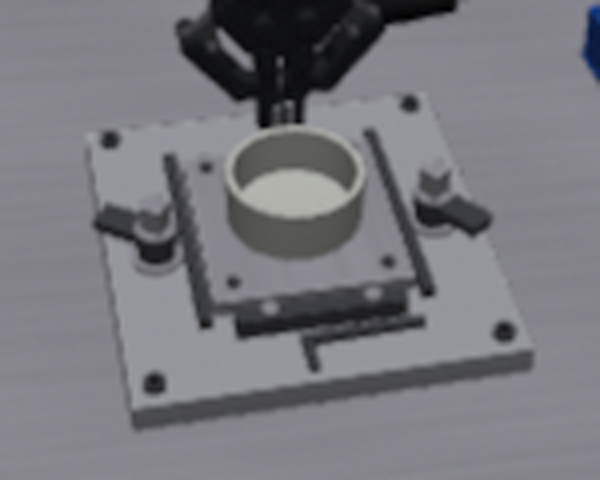

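Run:
```python
from h import *
C=cal("wrist");a=onz(C,(320,220),32);b=onz(C,(320,201),28);c=onz(C,(320,125),20);print(a,b,c,"near edge fixture x by guide",-65+a[0]-b[0],"by slab",-105+a[0]-c[0])
```

```text
[527.95510474 -14.38304199  32.        ] [518.61385112 -14.74042031  28.        ] [479.45611232 -16.26357243  20.        ] near edge fixture x by guide -55.65874638434104 by slab -56.50100757826232
```

carry_out --moves '[{"translation": [-0.015, 0, 0], "twist": [0, 0, 0], "claw": 1}, {"translation": [-0.03, 0, 0], "twist": [0, 0, 0], "claw": 1}]'

```text
time_s: 5.85
eef_pos: [545.5, -14.0, 24.6]
tool_rot: [[-0.999, -0.039, -0.004], [-0.039, 0.999, 0.0], [0.004, 0.001, -1.0]]
wrist_force: [-6.7, -0.4, 4.8]
grip_width: -0.1
```

Near edge was ≈ -56 (goal -45), so about 7 mm remain.

carry_out --moves '[{"translation": [-0.018, 0, 0], "twist": [0, 0, 0], "claw": 1}, {"translation": [-0.035, 0, 0], "twist": [0, 0, 0], "claw": 1}]'

```text
time_s: 6.05
eef_pos: [549.8, -13.9, 24.6]
tool_rot: [[-0.999, -0.039, -0.004], [-0.039, 0.999, 0.0], [0.004, 0.001, -1.0]]
wrist_force: [-6.0, -0.6, 4.3]
grip_width: -0.0
```

carry_out --moves '[{"translation": [-0.01, 0, 0], "twist": [0, 0, 0], "claw": 1}, {"translation": [-0.018, 0, 0], "twist": [0, 0, 0], "claw": 1}]'

```text
time_s: 6.25
eef_pos: [550.1, -13.8, 24.5]
tool_rot: [[-0.999, -0.039, -0.008], [-0.039, 0.999, 0.0], [0.008, 0.001, -1.0]]
wrist_force: [-17.0, -1.6, 14.1]
grip_width: 0.3
```

carry_out --moves '[{"translation": [-0.01, 0, 0], "twist": [0, 0, 0], "claw": 1}, {"translation": [-0.018, 0, 0], "twist": [0, 0, 0], "claw": 1}]'

```text
time_s: 6.45
eef_pos: [550.1, -13.8, 24.5]
tool_rot: [[-0.999, -0.04, -0.013], [-0.04, 0.999, 0.0], [0.013, 0.001, -1.0]]
wrist_force: [-25.7, -3.5, 21.8]
grip_width: 0.3
```

Run:
```python
from h import *
k=env.get_calibration("wrist");E=np.linalg.inv(np.array(k["tool_from_camera"]));C=(k["fx"],k["fy"],k["cx"],k["cy"],E)
for p in [(0,0,0),(11,0,0),(-11,0,0),(11,0,-20),(0,0,-19),(11,11,0),(11,-11,0)]: print(p,proj(C,p).round(1))
check()
env.read_camera("wrist");im=env.read_camera("side");cv2.imwrite("pics/d4.png",im[:,:,::-1])
cv2.imwrite("pics/d4z.png",cv2.resize(im[160:280,260:420,::-1],None,fx=5,fy=5,interpolation=cv2.INTER_CUBIC))
snap("wrist","w4")
```

```text
(0, 0, 0) [[319.4 238.7]]
(11, 0, 0) [[319.4 220.7]]
(-11, 0, 0) [[319.4 256. ]]
(11, 0, -20) [[319.4 235.7]]
(0, 0, -19) [[319.4 254.6]]
(11, 11, 0) [[339.1 220.7]]
(11, -11, 0) [[299.7 220.7]]
t 6.45 pos [550.1 -13.8  24.5] yaw -177.73 zax [-0.013  0.    -1.   ] F [-25.7  -3.5  21.8] M [-0.51  3.71 -0.05] g 0.3 q [-0.24  0.38  1.78 -0.    1.   -1.85] cmd [543.5 -14.4  25.  182.2]
```

View pics/d4z.png

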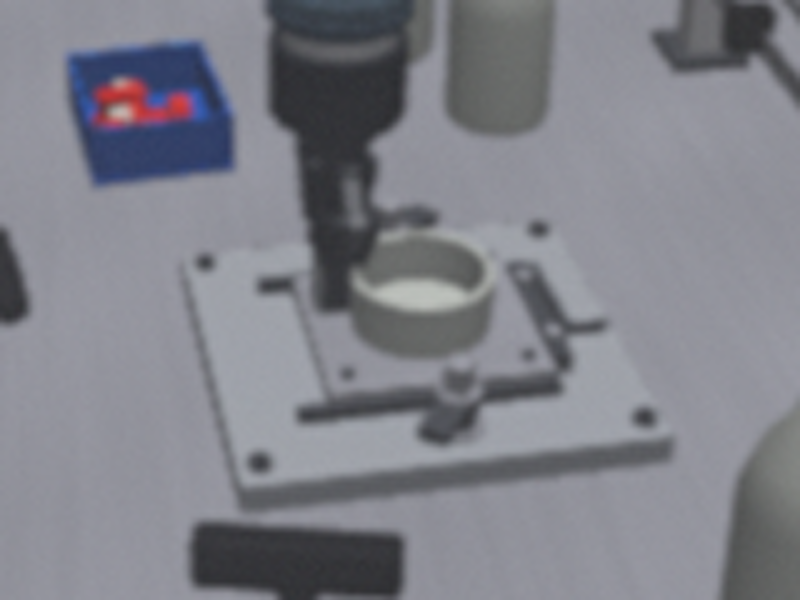

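View pics/w4.png

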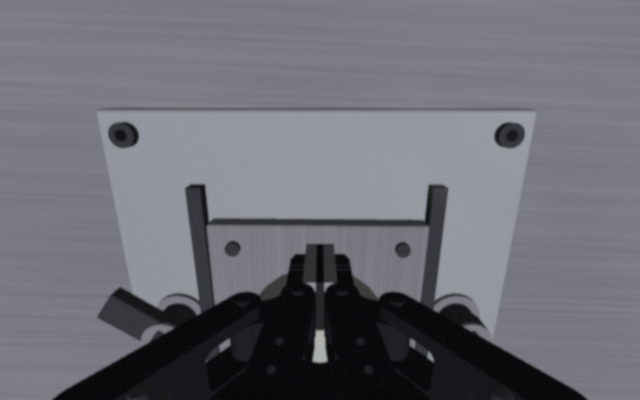

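Run:
```python
from h import *
C=cal("wrist");a=onz(C,(320,221),32);b=onz(C,(320,186),28);c=onz(C,(320,109.5),20);print(a,b,c,"near edge fixture x by guide",-65+a[0]-b[0],"by slab",-105+a[0]-c[0])
c=load();p=np.array(c[:3])+Rz(c[3])@np.array([-(.03+.035+.036)*120,0,0]);json.dump([*p,c[3]],open("cmd.json","w"));check()
plan([540,-14.5,110]);plan([540,-20,230])
```

```text
[536.31357312 -14.00663386  32.        ] [518.08529386 -14.72647511  28.        ] [479.36956189 -16.2569441   20.        ] near edge fixture x by guide -46.77172074300972 by slab -48.05598877786389
t 6.6 pos [550.  -13.8  24.4] yaw -177.73 zax [-0.012  0.    -1.   ] F [-22.2  -3.3  17.5] M [-0.44  3.26  0.01] g 0.1 q [-0.24  0.38  1.78 -0.    1.   -1.85] cmd [555.6 -14.   25.  182.2]
T [0.13, 0.0, -0.708] W -0.0 rows 2 -> [540.  -14.6 110. ] 182.2
T [0.002, -0.045, -1.0] W -0.0 rows 3 -> [540. -20. 230.] 182.2
```

carry_out --moves '[{"translation": [0.13, 0, 0], "twist": [0, 0, 0], "claw": 1}, {"translation": [0.13, 0, -0.4], "twist": [0, 0, 0], "claw": 0}, {"translation": [0.13, 0, -0.708], "twist": [0, 0, 0], "claw": -1}]'

```text
time_s: 6.9
eef_pos: [539.5, -14.4, 110.7]
tool_rot: [[-0.999, -0.038, -0.001], [-0.038, 0.999, 0.0], [0.001, 0.0, -1.0]]
wrist_force: [1.9, -0.3, 0.7]
grip_width: 28.4
```

carry_out --moves '[{"translation": [0.002, -0.045, -1.0], "twist": [0, 0, 0], "claw": -1}, {"translation": [0.002, -0.045, -1.0], "twist": [0, 0, 0], "claw": -1}, {"translation": [0.002, -0.045, -1.0], "twist": [0, 0, 0], "claw": -1}, {"translation": [0.002, -0.045, -1.0], "twist": [0, 0, 0], "claw": -1}]'

```text
time_s: 7.3
eef_pos: [542.8, -20.6, 234.8]
tool_rot: [[-0.999, -0.039, 0.009], [-0.039, 0.999, -0.002], [-0.009, -0.003, -1.0]]
wrist_force: [-0.6, 0.1, 0.5]
grip_width: 84.6
```

Run:
```python
from h import *
check()
C,im=snap("wrist","w5");cv2.imwrite("pics/w5z.png",cv2.resize(im[110:310,190:450,::-1],None,fx=3,fy=3,interpolation=cv2.INTER_CUBIC))
print(tip("screw_left","wrist"),tip("screw_right","wrist"))
```

```text
t 7.3 pos [542.8 -20.6 234.8] yaw -177.79 zax [ 0.009 -0.002 -1.   ] F [-0.6  0.1  0.5] M [ 0.07 -0.01 -0.02] g 84.6 q [-0.26  0.08  1.67  0.    1.38 -1.87] cmd [540.  -20.  230.  182.2]
[(400.0, 221.0, 0.7), (344.4, 271.9, 0.32)] [(250.4, 222.1, 0.77)]
```

View pics/w5.png

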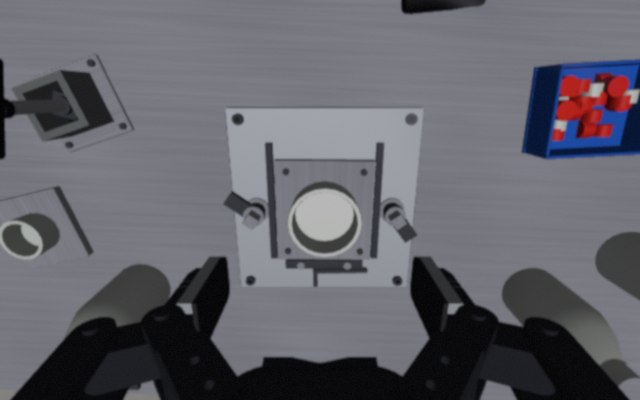

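View pics/w5z.png

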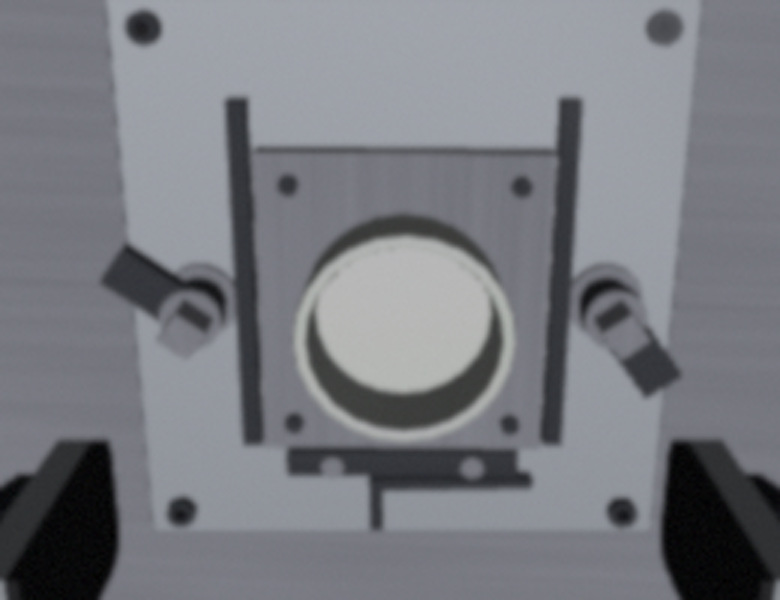

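```bash
cat > fit2.py <<'E'
from h import *
s=env.get_state();C=cal("wrist",s);check()
z=lambda a,b:(190+a/3,110+b/3)
obs=[((225.5,108),(-105,-115,20)),((422.5,108),(-105,115,20)),(z(155,530),(135,-115,20)),(z(652,528),(135,115,20)),(z(226,98),(-65,-69.5,28)),(z(581,98),(-65,69.5,28)),(z(245,444),(85,-69.5,28)),(z(562,444),(85,69.5,28))]
def f(p):
    y=p[2];Rm=np.array([[np.cos(y),-np.sin(y),0],[np.sin(y),np.cos(y),0],[0,0,1]])
    P=np.array([o[1] for o in obs],float)@Rm.T+[p[0],p[1],p[3]]
    return (proj(C,P)-np.array([o[0] for o in obs])).ravel()
r=least_squares(f,[586,-19,0.04,0]);print(r.x,np.degrees(r.x[2]),r.fun.round(1))
y=r.x[2];Rm=np.array([[np.cos(y),-np.sin(y)],[np.sin(y),np.cos(y)]]);o=r.x[:2];dz=r.x[3]
for n,yy,t,tip_ in (("L",85,(664,385),(400,221)),("R",-85,(113,264),(250.4,222.1))):
    ax=o+Rm@[20,yy];T=onz(C,z(*t),42.5+dz)[:2];d=T-ax;a=np.degrees(np.arctan2(d[1],d[0]))
    print(n,"axis",ax,"dog len",np.hypot(*d),"dog ang world",a, "net screw",onz(C,tip_,62.5+dz),"clamp rad",np.radians(((-90 if n=="L" else 90)+149+np.degrees(y)-a)%360))
E
python3 fit2.py
```

```text
t 7.45 pos [539.3 -19.7 228.5] yaw -177.79 zax [-0.002  0.001 -1.   ] F [-0.5  0.2 -0.3] M [-0.03 -0.01 -0.02] g 85.4 q [-0.26  0.09  1.67  0.    1.38 -1.87] cmd [540.  -20.  230.  182.2]
[ 5.79168337e+02 -1.16782451e+01  4.26300953e-02 -1.00668685e+01] 2.44252454183264 [-0.   0.1  0.8 -0.7  0.   0.4 -0.5  0.4  0.1  0.8 -0.2  0.3  0.1 -0.4
 -0.4 -0.9]
L axis [595.52770551  74.09687401] dog len 38.823972459172985 dog ang world 38.847723370808 net screw [595.40599647  75.86567874  52.43313154] clamp rad 0.3943536742678504
R axis [602.77262686 -95.74867676] dog len 38.0354051890423 dog ang world -123.6850864417562 net screw [603.37741163 -96.80435413  52.43313154] clamp rad 0.0894936944250504
```

Run:
```python
from h import *
check()
C,im=snap("wrist","w6");check();cv2.imwrite("pics/w6z.png",cv2.resize(im[110:310,190:450,::-1],None,fx=3,fy=3,interpolation=cv2.INTER_CUBIC))
print(tip("screw_left","wrist"),tip("screw_right","wrist"))
```

```text
t 7.45 pos [539.3 -19.7 228.5] yaw -177.79 zax [-0.002  0.001 -1.   ] F [-0.5  0.2 -0.3] M [-0.03 -0.01 -0.02] g 85.4 q [-0.26  0.09  1.67  0.    1.38 -1.87] cmd [540.  -20.  230.  182.2]
t 7.5 pos [539.  -19.6 227.9] yaw -177.78 zax [-0.003  0.001 -1.   ] F [-0.1  0.3  0.3] M [ 0.04 -0.01 -0.02] g 85.4 q [-0.26  0.09  1.67  0.    1.38 -1.87] cmd [540.  -20.  230.  182.2]
[(396.3, 230.6, 0.78)] [(250.5, 229.4, 0.96)]
```

View pics/w6z.png

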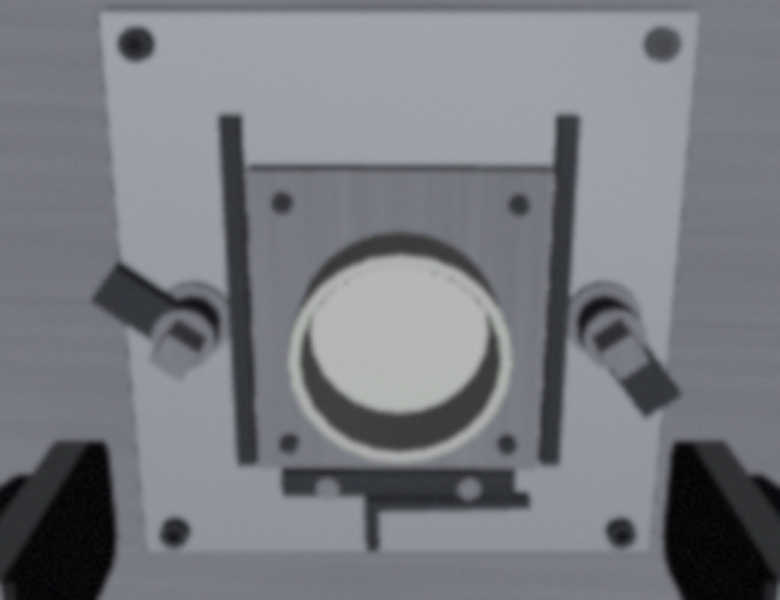

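```bash
cat > fit3.py <<'E'
from h import *
s=dict(env.get_state());C=cal("wrist",s)
z=lambda a,b:(190+a/3,110+b/3)
obs=[(z(100,12),(-105,-115,20)),(z(697,12),(-105,115,20)),(z(147,551),(135,-115,20)),(z(649,550),(135,115,20)),(z(219,115),(-65,-69.5,28)),(z(579,115),(-65,69.5,28)),(z(238,464),(85,-69.5,28)),(z(559,464),(85,69.5,28))]
def f(p):
    y=p[2];Rm=np.array([[np.cos(y),-np.sin(y),0],[np.sin(y),np.cos(y),0],[0,0,1]])
    P=np.array([o[1] for o in obs],float)@Rm.T+[p[0],p[1],p[3] if len(p)>3 else 0]
    return (proj(C,P)-np.array([o[0] for o in obs])).ravel()
for x0 in ([586,-19,.04],[586,-19,0.04,0]):
    r=least_squares(f,x0);print(r.x,np.degrees(r.x[2]),r.fun.round(1))
    y=r.x[2];Rm=np.array([[np.cos(y),-np.sin(y)],[np.sin(y),np.cos(y)]]);o=r.x[:2];dz=r.x[3] if len(x0)>3 else 0
    for n,yy,t,tip_ in (("L",85,(663,405),(396.3,230.6)),("R",-85,(107,283),(250.5,229.4))):
        ax=o+Rm@[20,yy];T=onz(C,z(*t),42.5+dz)[:2];d=T-ax;a=np.degrees(np.arctan2(d[1],d[0]))
        print(n,"axis",ax,"dog len",np.hypot(*d),"dog ang world",a, "net screw",onz(C,tip_,62.5+dz),"clamp rad",np.radians(((-90 if n=="L" else 90)+149+np.degrees(y)-a)%360))
E
python3 fit3.py
```

```text
[ 5.83756816e+02 -1.33482202e+01  3.99975775e-02] 2.2916923819109476 [-1.6 -1.2  1.9 -1.5 -0.7  1.1  0.5  1.1 -0.4  0.7  0.4  0.5 -0.3  0.4
  0.2  0.2]
L axis [600.34193228  72.38353534] dog len 37.04945307681942 dog ang world 38.92768481106068 net screw [602.44225655  70.03422173  62.5       ] clamp rad 0.39032556605227625
R axis [607.1397076  -97.48049926] dog len 36.553230373371974 dog ang world -126.48577394098884 net screw [607.2375979 -94.4827675  62.5      ] clamp rad 0.1357423947975777
[ 5.84767725e+02 -1.32613255e+01  3.99975947e-02 -3.85658687e+00] 2.2916933678964573 [-0.5 -0.5  0.8 -0.7  0.1  0.1 -0.3  0.   0.2  1.1 -0.2  0.9  0.2 -0.4
 -0.4 -0.6]
L axis [601.35284019  72.4704304 ] dog len 38.45695700426513 dog ang world 39.56719215743714 net screw [604.07579599  71.11780898  58.64341313] clamp rad 0.37916407447600864
R axis [608.15061843 -97.39360408] dog len 37.353224742851275 dog ang world -124.94093352329938 net screw [608.92707764 -95.31836163  58.64341313] clamp rad 0.10877986029970645
```

Run:
```python
from h import *
plan([480,-305,250],180)
```

```text
T [0.251, -1.0, -0.071] W 0.074 rows 3 -> [ 514.5 -141.   238.5] 180.0
T [0.21, -1.0, -0.07] W -0.0 rows 3 -> [ 489.3 -261.   246.9] 180.0
T [0.078, -0.366, -0.026] W -0.0 rows 2 -> [ 479.9 -304.9  250. ] 180.0
```

carry_out --moves '[{"translation": [0.251, -1.0, -0.071], "twist": [0, 0, 0.074], "claw": -1}, {"translation": [0.251, -1.0, -0.071], "twist": [0, 0, 0.074], "claw": -1}, {"translation": [0.251, -1.0, -0.071], "twist": [0, 0, 0.074], "claw": -1}]'

```text
time_s: 7.9
eef_pos: [513.5, -143.6, 237.4]
tool_rot: [[-1.0, 0.002, -0.002], [0.002, 1.0, -0.0], [0.002, -0.0, -1.0]]
wrist_force: [0.5, 1.1, -0.1]
grip_width: 85.1
```

carry_out --moves '[{"translation": [0.21, -1.0, -0.07], "twist": [0, 0, 0], "claw": -1}, {"translation": [0.21, -1.0, -0.07], "twist": [0, 0, 0], "claw": -1}, {"translation": [0.21, -1.0, -0.07], "twist": [0, 0, 0], "claw": -1}]'

```text
time_s: 8.2
eef_pos: [487.9, -264.4, 245.8]
tool_rot: [[-1.0, 0.003, -0.002], [0.003, 1.0, 0.0], [0.002, 0.0, -1.0]]
wrist_force: [0.9, 1.7, -0.7]
grip_width: 85.6
```

carry_out --moves '[{"translation": [0.078, -0.366, -0.026], "twist": [0, 0, 0], "claw": -1}, {"translation": [0.078, -0.366, -0.026], "twist": [0, 0, 0], "claw": -1}, {"translation": [0.078, -0.366, -0.026], "twist": [0, 0, 0], "claw": -1}]'

```text
time_s: 8.5
eef_pos: [479.2, -305.3, 248.5]
tool_rot: [[-1.0, 0.002, -0.002], [0.002, 1.0, 0.002], [0.002, 0.002, -1.0]]
wrist_force: [-0.6, 0.3, 1.4]
grip_width: 85.2
```

Run:
```python
from h import *
check()
C,im=snap("wrist","k1");check()
print(tip("key_bar","wrist"),tip("key","wrist"),tip("well","wrist"))
```

```text
t 8.5 pos [ 479.2 -305.3  248.5] yaw 179.87 zax [-0.002  0.002 -1.   ] F [-0.6  0.3  1.4] M [ 0.02 -0.04 -0.04] g 85.2 q [-0.78  0.14  1.58  0.    1.43 -2.34] cmd [ 479.9 -304.9  250.   180. ]
t 8.55 pos [ 479.6 -304.3  248.7] yaw 179.96 zax [-0.001  0.002 -1.   ] F [-0.6  1.  -0.3] M [ 0.06 -0.   -0.  ] g 85.4 q [-0.77  0.14  1.58  0.    1.43 -2.34] cmd [ 479.9 -304.9  250.   180. ]
[(315.4, 193.5, 0.9)] [(316.4, 162.5, 0.67)] [(316.2, 168.8, 0.66), (466.7, 256.4, 0.52), (528.9, 249.4, 0.29)]
```

View pics/k1.png

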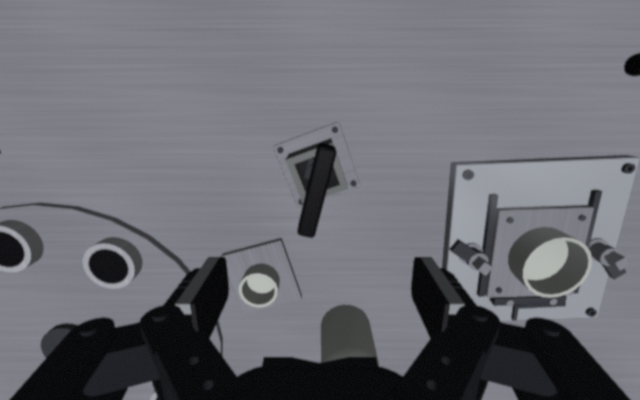

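Run:
```python
import cv2
im=cv2.imread("pics/k1.png")[110:250,250:390];cv2.imwrite("pics/k1z.png",cv2.resize(im,None,fx=4,fy=4,interpolation=cv2.INTER_CUBIC))
```

```text
(no output)
```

View pics/k1z.png

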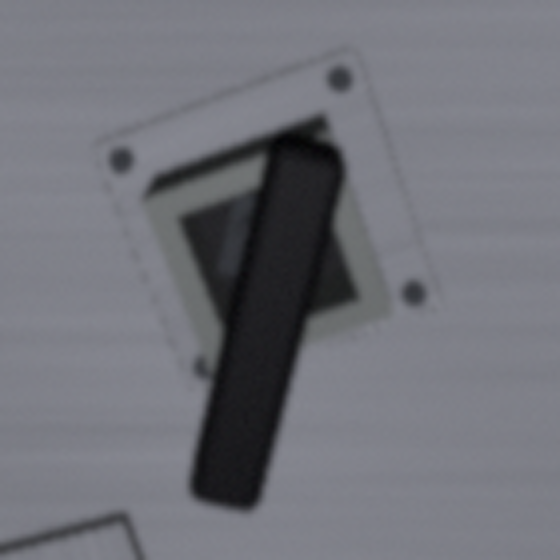

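Run:
```python
from h import *
C=cal("wrist")
z=lambda a,b:(250+a/4,110+b/4)
w=lambda a,b,h:onz(C,z(a,b),h)
for h in (134,130):
    fl,fr=w(192,492,h),w(258,508,h);nl,nr=w(266,170,h),w(340,185,h)
    print(fl,fr,np.linalg.norm(fr-fl),nl,nr,np.linalg.norm(nr-nl),"len",np.linalg.norm((fl+fr-nl-nr)/2))
    d=(fl+fr-nl-nr)[:2];d/=np.hypot(*d);a=np.degrees(np.arctan2(d[1],d[0]));print("angle",a,"centre",(fl+fr)[:2]/2-45*d, "tip",onz(C,(315.4,193.5),h-13))
for nm,pts,h in(("stand foot bolts",[(120,160),(340,79),(414,293),(204,368)],6),("rim outer",[(147,192),(325,125),(392,312)],50),("inner",[(183,217),(357,298)],50)):
    P=np.array([w(*p,h) for p in pts]);print(nm,P.round(1).tolist())
    if len(P)==4: print(" c",P.mean(0), "ang",np.degrees(np.arctan2(*(P[1]-P[0])[[1,0]])))
    elif len(P)==3: print(" c",(P[0]+P[2])/2,np.degrees(np.arctan2(*(P[1]-P[0])[[1,0]])))
    else: print(" c",P.mean(0))
```

```text
[ 528.21345235 -323.80849024  134.        ] [ 532.40379926 -307.95781624  134.        ] 16.395208859577956 [ 450.49500409 -305.9257446   134.        ] [ 453.82312704 -289.46325461  134.        ] 16.795534493828825 len 80.23827569937555
angle -13.10186480671546 centre [ 486.48003926 -305.68241791] tip [ 492.45755469 -307.13453033  121.        ]
[ 529.99805532 -324.09341803  130.        ] [ 534.24816978 -308.01666352  130.        ] 16.629056159311467 [ 451.17109729 -305.95560813  130.        ] [ 454.54668975 -289.2583112   130.        ] 17.035091697558336 len 81.38272614634909
angle -13.101864806715442 centre [ 488.294526   -305.85430545] tip [ 493.67569864 -307.17954815  117.        ]
stand foot bolts [[469.0, -353.9, 6.0], [443.2, -283.5, 6.0], [513.2, -257.7, 6.0], [539.6, -328.0, 6.0]]
 c [ 491.22654018 -305.75440677    6.        ] ang 110.06597965036107
rim outer [[471.1, -341.0, 50.0], [451.8, -289.7, 50.0], [507.2, -269.0, 50.0]]
 c [ 489.15482186 -305.01522845   50.        ] 110.6564092681284
inner [[478.5, -330.8, 50.0], [502.9, -279.5, 50.0]]
 c [ 490.66620605 -305.14833547   50.        ]
```

Run:
```python
from h import *
plan([489,-306,160],166.9);plan([489,-306,98],166.9)
```

```text
T [-0.075, -0.009, 0.75] W 0.436 rows 3 -> [ 488.9 -306.   160. ] 166.9
T [-0.0, 0.0, 0.517] W 0.0 rows 2 -> [ 488.9 -306.    98. ] 166.9
```

carry_out --moves '[{"translation": [-0.075, -0.009, 0.75], "twist": [0, 0, 0.436], "claw": -1}, {"translation": [-0.075, -0.009, 0.75], "twist": [0, 0, 0.436], "claw": -1}, {"translation": [-0.075, -0.009, 0.75], "twist": [0, 0, 0.436], "claw": -1}, {"translation": [-0.075, -0.009, 0.75], "twist": [0, 0, 0.436], "claw": -0.7}]'

```text
time_s: 9.1
eef_pos: [489.1, -305.1, 160.3]
tool_rot: [[-0.975, 0.223, -0.001], [0.223, 0.975, 0.001], [0.001, 0.001, -1.0]]
wrist_force: [0.3, 0.1, 0.0]
grip_width: 73.3
```

Run:
```python
from h import *
check()
C,im=snap("wrist","k2")
print(tip("key_bar","wrist"))
for h in(134,):
  for t in tip("key_bar","wrist"): print(onz(C,t[:2],121))
im=im[:,:,::-1];cv2.imwrite("pics/k2z.png",cv2.resize(im[100:300,210:430],None,fx=3,fy=3,interpolation=cv2.INTER_CUBIC))
```

```text
t 9.1 pos [ 489.1 -305.1  160.3] yaw 167.12 zax [-0.001  0.001 -1.   ] F [0.3 0.1 0. ] M [ 0.04 -0.01  0.02] g 73.3 q [-0.76  0.23  1.65  0.    1.26 -2.11] cmd [ 488.9 -306.    98.   166.9]
[(312.9, 213.3, 0.73)]
[ 487.41605624 -308.86880211  121.        ]
```

View pics/k2z.png

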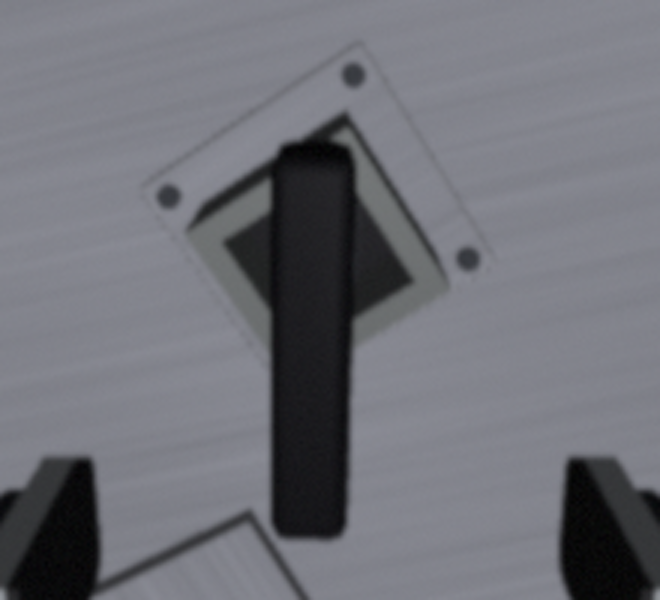

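Run:
```python
from h import *
C=cal("wrist");c=load()
for h in (134,130): 
    f=onz(C,(313,278.5),h);d=Rz(c[3])[:,0]; print(f, (f+d*45)[:3], "near",onz(C,(313.4,100+155/3),h))
p=np.array([488.9,-306,160])+Rz(c[3])@np.array([0,-3.5,0]);print(p)
json.dump([488.9,-306,160,166.9],open("cmd.json","w"));plan([p[0],p[1],98])
```

```text
[ 532.57567196 -321.06132965  134.        ] [ 488.74497398 -310.86967056  134.        ] near [ 446.0044122  -300.28473681  134.        ]
[ 535.01169401 -321.7246586   130.        ] [ 491.18099604 -311.53299951  130.        ] near [ 446.6523474  -300.51893544  130.        ]
[ 488.1073154  -309.40905429  160.        ]
T [-0.0, -0.029, 0.517] W -0.0 rows 2 -> [ 488.1 -309.4   98. ] 166.9
```

carry_out --moves '[{"translation": [-0.005, -0.029, 0.3], "twist": [0, 0, 0], "claw": -0.6}, {"translation": [-0.005, -0.029, 0.517], "twist": [0, 0, 0], "claw": -0.5}, {"translation": [-0.005, -0.029, 0.517], "twist": [0, 0, 0], "claw": -0.4}, {"translation": [-0.005, -0.029, 0.517], "twist": [0, 0, 0], "claw": -0.3}]'

```text
time_s: 9.65
eef_pos: [489.5, -310.2, 99.8]
tool_rot: [[-0.974, 0.226, 0.001], [0.226, 0.974, -0.001], [-0.002, -0.001, -1.0]]
wrist_force: [0.2, 0.4, -0.0]
grip_width: 55.6
```

Run:
```python
from h import *
check()
C,im=snap("wrist","k3")
snap("side","d5");i=cv2.imread("pics/d5.png");cv2.imwrite("pics/d5z.png",cv2.resize(i[210:350,250:400],None,fx=4,fy=4,interpolation=cv2.INTER_CUBIC))
```

```text
t 9.65 pos [ 489.5 -310.2   99.8] yaw 166.94 zax [ 0.001 -0.001 -1.   ] F [ 0.2  0.4 -0. ] M [-0.04  0.    0.03] g 55.6 q [-0.77  0.31  1.69  0.    1.14 -2.11] cmd [ 488.1 -309.4   98.   166.9]
```

View pics/k3.png

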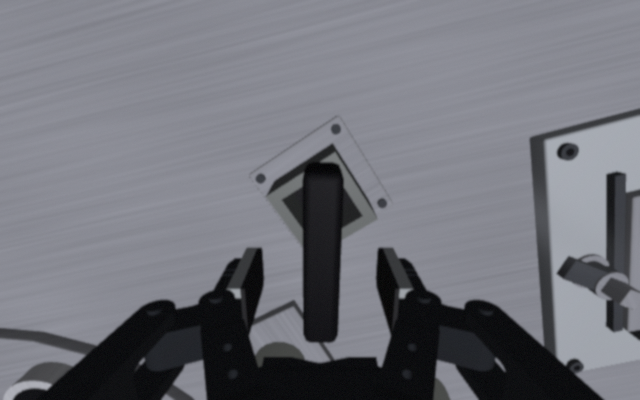

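View pics/d5z.png

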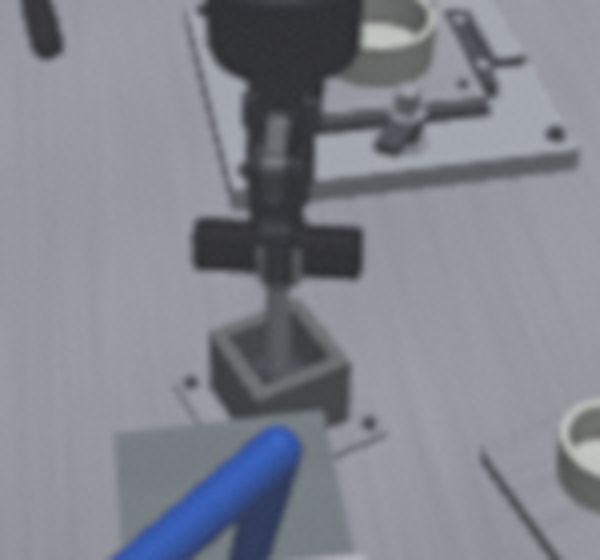

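carry_out --moves '[{"translation": [0, 0.006, 0], "twist": [0, 0, 0], "claw": 0.3}, {"translation": [0, 0.006, 0], "twist": [0, 0, 0], "claw": 1}, {"translation": [0, 0.006, 0], "twist": [0, 0, 0], "claw": 1}, {"translation": [0, 0.006, 0], "twist": [0, 0, 0], "claw": 1}]' --squeeze 90

```text
time_s: 10.15
eef_pos: [489.8, -309.5, 99.3]
tool_rot: [[-0.974, 0.226, 0.002], [0.226, 0.974, -0.002], [-0.002, -0.001, -1.0]]
wrist_force: [1.0, 0.7, 6.2]
grip_width: 15.4
```

Run:
```python
from h import *
check()
snap("side","d6");i=cv2.imread("pics/d6.png");cv2.imwrite("pics/d6z.png",cv2.resize(i[210:350,250:400],None,fx=4,fy=4,interpolation=cv2.INTER_CUBIC))
```

```text
t 10.15 pos [ 489.8 -309.5   99.3] yaw 166.92 zax [ 0.002 -0.002 -1.   ] F [1.  0.7 6.2] M [ 0.13  0.04 -0.03] g 15.4 q [-0.77  0.31  1.69  0.    1.14 -2.11] cmd [ 488.1 -309.4   98.   166.9]
```

View pics/d6z.png

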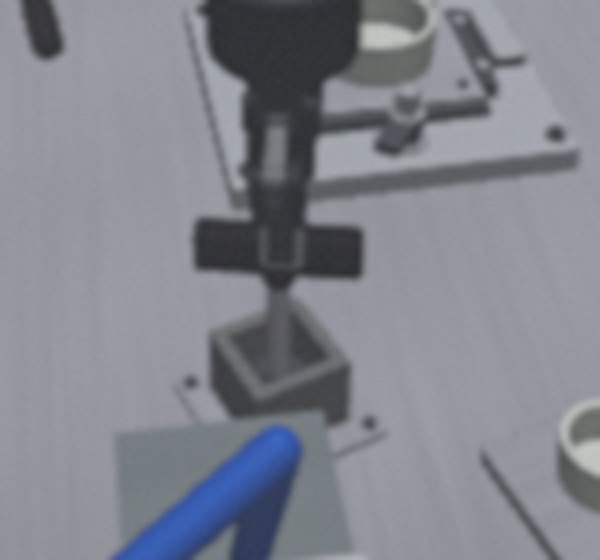

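Run:
```python
from h import *
json.dump([488.8,-308.7,98,166.9],open("cmd.json","w"))
plan([489,-309,150],None);plan([524,-42,228],92)
```

```text
T [-0.002, -0.002, -0.433] W -0.0 rows 2 -> [ 489. -309.  150.] 166.9
T [0.099, 1.0, -0.291] W 1.0 rows 4 -> [ 504.6 -189.4  184.9] 136.9
T [0.716, 1.0, -0.357] W 1.0 rows 4 -> [523.9 -43.1 227.7] 106.9
T [0.008, 0.004, -0.002] W 0.497 rows 2 -> [524. -42. 228.] 92.0
```

carry_out --moves '[{"translation": [-0.002, -0.002, -0.2], "twist": [0, 0, 0], "claw": 1}, {"translation": [-0.002, -0.002, -0.433], "twist": [0, 0, 0], "claw": 1}, {"translation": [-0.002, -0.002, -0.433], "twist": [0, 0, 0], "claw": 1}]'

```text
time_s: 10.5
eef_pos: [490.9, -310.7, 153.3]
tool_rot: [[-0.974, 0.226, 0.005], [0.226, 0.974, -0.004], [-0.005, -0.003, -1.0]]
wrist_force: [1.1, -0.8, -3.0]
grip_width: 15.4
```

Run:
```python
from h import *
check()
snap("scene","s6");i=cv2.imread("pics/s6.png");cv2.imwrite("pics/s6z.png",cv2.resize(i[120:260,120:280],None,fx=4,fy=4,interpolation=cv2.INTER_CUBIC))
```

```text
t 10.5 pos [ 490.9 -310.7  153.3] yaw 166.93 zax [ 0.005 -0.004 -1.   ] F [ 1.1 -0.8 -3. ] M [-0.03 -0.03  0.07] g 15.4 q [-0.77  0.24  1.65  0.    1.24 -2.11] cmd [524. -42. 228.  92.]
```

View pics/s6z.png

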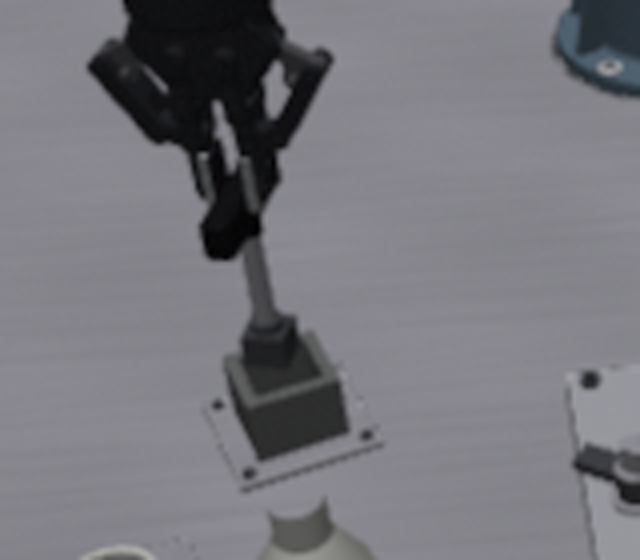

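carry_out --moves '[{"translation": [0.02, 0.2, -0.291], "twist": [0, 0, 0.2], "claw": 1}, {"translation": [0.099, 1.0, -0.291], "twist": [0, 0, 1.0], "claw": 1}, {"translation": [0.099, 1.0, -0.291], "twist": [0, 0, 1.0], "claw": 1}, {"translation": [0.099, 1.0, -0.291], "twist": [0, 0, 1.0], "claw": 1}, {"translation": [0.099, 1.0, -0.291], "twist": [0, 0, 1.0], "claw": 1}]'

```text
time_s: 11.05
eef_pos: [503.8, -187.5, 182.6]
tool_rot: [[-0.731, 0.682, -0.003], [0.682, 0.731, 0.002], [0.003, -0.001, -1.0]]
wrist_force: [1.1, -0.3, -3.6]
grip_width: 15.4
```

carry_out --moves '[{"translation": [0.716, 1.0, -0.357], "twist": [0, 0, 1.0], "claw": 1}, {"translation": [0.716, 1.0, -0.357], "twist": [0, 0, 1.0], "claw": 1}, {"translation": [0.716, 1.0, -0.357], "twist": [0, 0, 1.0], "claw": 1}, {"translation": [0.716, 1.0, -0.357], "twist": [0, 0, 1.0], "claw": 1}]'

```text
time_s: 11.45
eef_pos: [524.3, -40.7, 227.7]
tool_rot: [[-0.291, 0.957, 0.0], [0.957, 0.291, 0.001], [0.001, 0.001, -1.0]]
wrist_force: [0.1, -0.3, -4.2]
grip_width: 15.3
```

carry_out --moves '[{"translation": [0.008, 0.004, -0.002], "twist": [0, 0, 0.497], "claw": 1}, {"translation": [0.008, 0.004, -0.002], "twist": [0, 0, 0.497], "claw": 1}, {"translation": [0.008, 0.004, -0.002], "twist": [0, 0, 0.497], "claw": 1}, {"translation": [0.008, 0.004, -0.002], "twist": [0, 0, 0.497], "claw": 1}, {"translation": [0.008, 0.004, -0.002], "twist": [0, 0, 0.497], "claw": 1}]'

```text
time_s: 11.95
eef_pos: [523.9, -42.7, 227.2]
tool_rot: [[-0.037, 0.999, -0.001], [0.999, 0.037, 0.0], [0.0, -0.001, -1.0]]
wrist_force: [0.0, -0.7, -4.3]
grip_width: 15.4
```

Run:
```python
from h import *
check()
C,im=snap("wrist","w7");check()
print(tip("screw_left","wrist"),tip("screw_right","wrist"),tip("key_bar","wrist"))
```

```text
t 11.95 pos [523.9 -42.7 227.2] yaw 92.14 zax [-0.001  0.    -1.   ] F [ 0.  -0.7 -4.3] M [ 0.02 -0.01  0.04] g 15.4 q [-0.31  0.06  1.71 -0.    1.38 -0.34] cmd [524. -42. 228.  92.]
t 12.0 pos [524.  -42.7 227.4] yaw 92.1 zax [-0.001  0.    -1.   ] F [-0.8 -0.5 -5. ] M [-0.    0.02  0.04] g 15.4 q [-0.31  0.06  1.71 -0.    1.38 -0.34] cmd [524. -42. 228.  92.]
[] [] [(316.6, 253.6, 0.8)]
```

View pics/w7.png

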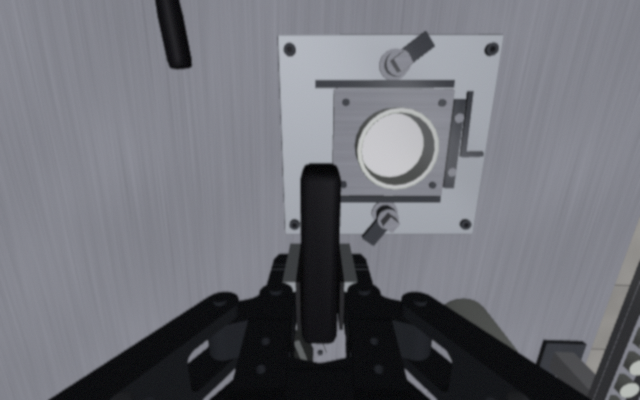

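Run:
```python
import cv2
im=cv2.imread("pics/w7.png")[25:245,270:510];cv2.imwrite("pics/w7z.png",cv2.resize(im,(720,660),interpolation=cv2.INTER_CUBIC)[:600])
im=cv2.imread("pics/w7.png");
a=cv2.resize(im[25:90,360:450],None,fx=8,fy=8,interpolation=cv2.INTER_CUBIC)[:,:400] if 0 else None
b=cv2.resize(im[190:260,340:440],None,fx=6,fy=6,interpolation=cv2.INTER_CUBIC);cv2.imwrite("pics/w7b.png",b)
a=cv2.resize(im[25:95,360:460],None,fx=6,fy=6,interpolation=cv2.INTER_CUBIC);cv2.imwrite("pics/w7a.png",a)
```

```text
(no output)
```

View pics/w7z.png

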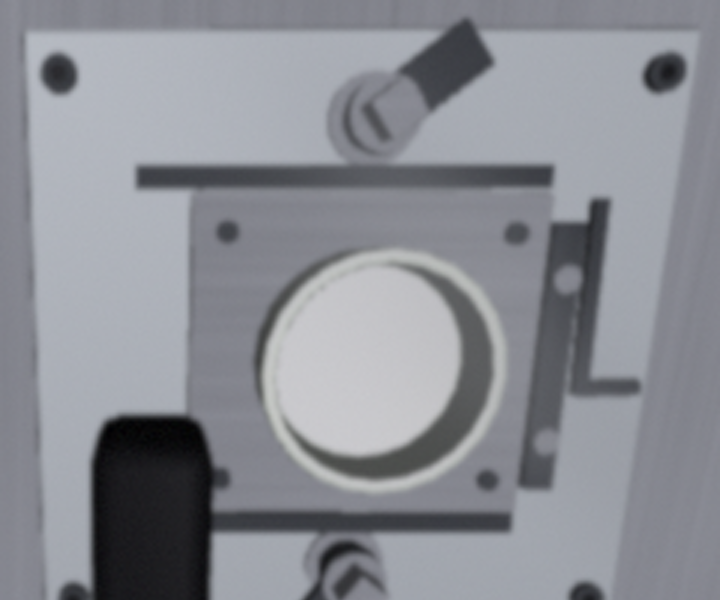

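View pics/w7a.png

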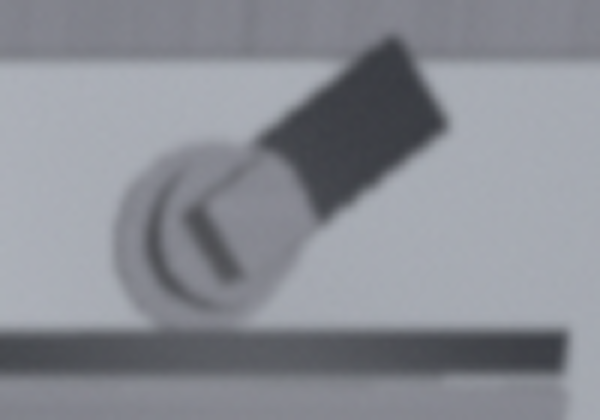

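View pics/w7b.png

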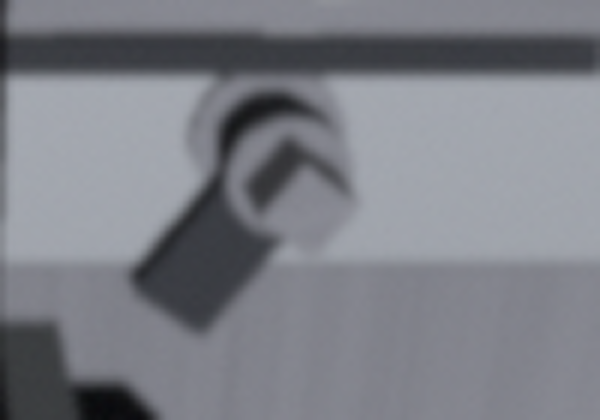

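Run:
```python
import cv2
im=cv2.imread("pics/w6.png")
cv2.imwrite("pics/w6ab.png",cv2.hconcat([cv2.resize(im[190:260,210:275],None,fx=6,fy=6,interpolation=cv2.INTER_CUBIC),cv2.resize(im[190:260,370:430],None,fx=6,fy=6,interpolation=cv2.INTER_CUBIC)]))
```

```text
(no output)
```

View pics/w6ab.png

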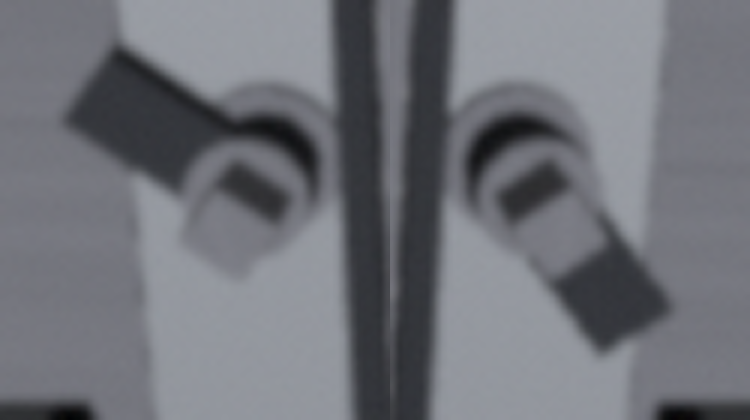

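```bash
cat > bundle.py <<'E'
from h import *
k=env.get_calibration("wrist");T0=np.array(k["tool_from_camera"])
def Rw(yaw,zx,zy):
    Rm=Rz(yaw); # tilt small
    return R.from_rotvec(np.cross([0,0,-1],[zx,zy,-1])).as_matrix()@Rm
views=[([539.3,-19.7,228.5],Rw(182.21,-.002,.001)),([523.95,-42.7,227.3],Rw(92.12,-.001,0))]
z=lambda a,b:(190+a/3,110+b/3)
f6=[(z(100,12),(-105,-115,20)),(z(697,12),(-105,115,20)),(z(147,551),(135,-115,20)),(z(649,550),(135,115,20)),(z(219,115),(-65,-69.5,28)),(z(579,115),(-65,69.5,28)),(z(238,464),(85,-69.5,28)),(z(559,464),(85,69.5,28)),((248.2,228.7),(20,-85,62.5)),((398.3,228.7),(20,85,62.5))]
f7=[((278.3,35.3),(-105,115,20)),((503.3,34.7),(135,115,20)),((473.5,233.8),(135,-115,20)),((315.7,80),(-65,69.5,28)),((454.7,80),(85,69.5,28)),((440.3,202),(85,-69.5,28)),((391.3,224.5),(20,-85,62.5)),((402.5,60.8),(20,85,62.5))]
dogs={0:{"L":(411.25,245),"R":(225.25,203.7)},1:{"L":(430.2,38.3),"R":(367.7,240.8)}}
def cam(i,p):
    pos,Rm=views[i];T=np.eye(4);T[:3,:3]=Rm;T[:3,3]=pos
    Tc=T0.copy();Tc[:3,:3]=R.from_rotvec(p[3:6]).as_matrix()@T0[:3,:3];Tc[:3,3]+=p[6:9]
    return (k["fx"],k["fy"],k["cx"],k["cy"],np.linalg.inv(T@Tc))
def Fm(y): return np.array([[np.cos(y),-np.sin(y),0],[np.sin(y),np.cos(y),0],[0,0,1]])
def res(p,raw=False):
    r=[]
    for i,fs in((0,f6),(1,f7)):
        P=np.array([o[1] for o in fs],float)@Fm(p[2]).T+[p[0],p[1],0]
        r.append((proj(cam(i,p),P)-np.array([o[0] for o in fs])).ravel())
    if raw: return r
    return np.hstack(r+[p[3:6]/0.01,p[6:9]/2])
def solve():
    return least_squares(res,[584,-13,.04]+[0]*6,loss="soft_l1",x_scale=[1,1,.01]+[.01]*3+[1]*3)
if __name__=="__main__":
    s=solve();p=s.x;print("fix",p[:2],np.degrees(p[2]),"rot",np.degrees(p[3:6]).round(2),"tr",p[6:].round(2))
    for r in res(p,True): print(r.reshape(-1,2).round(1).tolist())
    J=s.jac;cov=np.linalg.inv(J.T@J);print("sd",np.sqrt(np.diag(cov))[:3])
    for n,yy in(("L",85),("R",-85)):
        ax=(Fm(p[2])@[20,yy,0])[:2]+p[:2];print(n,ax)
        for i in(0,1):
            T=onz(cam(i,p),dogs[i][n],42.5)[:2]-ax;print("  dog",np.hypot(*T),np.degrees(np.arctan2(T[1],T[0])))
    np.save("cal.npy",p)
E
python3 bundle.py
```

```text
fix [583.18128001 -14.34438404] 2.291576307905301 rot [0.27 0.1  0.02] tr [-0.3  -0.23 -2.66]
[[-0.6, -0.6], [1.1, -0.9], [-0.0, 0.3], [0.1, 0.6], [0.1, 0.9], [-0.1, 0.8], [0.1, -0.2], [-0.2, -0.2], [0.1, -0.0], [-0.4, -0.1]]
[[-0.3, 0.1], [0.6, -0.3], [-0.6, -0.3], [0.0, 0.3], [-0.4, -0.1], [-0.3, -0.2], [0.3, 0.1], [0.6, 0.3]]
sd [0.50430463 0.78263487 0.01020865]
L [599.76657011  71.38733794]
  dog 38.04801267474471 39.822511625351154
  dog 38.015688019288866 39.476103581824454
R [606.5640013  -98.47671043]
  dog 37.8930973724451 -125.62614685335575
  dog 37.24904983435701 -125.44883775103143
```

Run:
```python
from h import *
im=cv2.imread("pics/w7.png")[150:350,280:360];cv2.imwrite("pics/w7k.png",cv2.resize(im,None,fx=3,fy=3,interpolation=cv2.INTER_CUBIC))
p=np.load("cal.npy");k=env.get_calibration("wrist");T0=np.array(k["tool_from_camera"]);T0[:3,:3]=R.from_rotvec(p[3:6]).as_matrix()@T0[:3,:3];T0[:3,3]+=p[6:9]
C=(k["fx"],k["fy"],k["cx"],k["cy"],np.linalg.inv(T0))
for zt in(-34.7,-31): 
    for uv in((321,342),(321,175),(302,250),(340,250)): print(zt,uv,onz(C,uv,zt).round(1))
# predicted near bottom end
for x in (-45,45):
  for zz in (-34.7,-8.7): print(x,zz,proj(C,(x,0,zz)).round(1))
```

```text
-34.7 (321, 342) [-41.8   1.  -34.7]
-34.7 (321, 175) [ 46.1   0.9 -34.7]
-34.7 (302, 250) [ 10.4  -7.9 -34.7]
-34.7 (340, 250) [ 10.5   9.7 -34.7]
-31 (321, 342) [-45.1   1.  -31. ]
-31 (321, 175) [ 45.2   0.9 -31. ]
-31 (302, 250) [  8.5  -8.1 -31. ]
-31 (340, 250) [  8.6   9.9 -31. ]
-45 -34.7 [[319.1 347.1]]
-45 -8.7 [[319.3 314.3]]
45 -34.7 [[319.  177.4]]
45 -8.7 [[319.3 165.1]]
```

View pics/w7k.png

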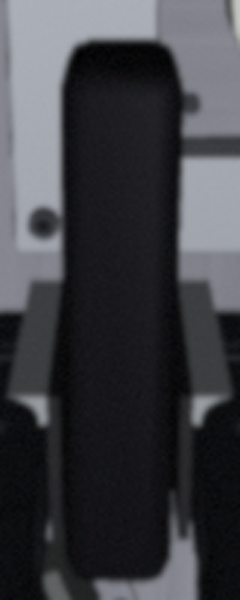

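Run:
```python
from h import *
plan([606.6,-98,200],144.5);plan([606.6,-98,160],144.5)
```

```text
T [-0.49, 0.671, 0.233] W -1.0 rows 4 -> [606.6 -98.  200. ] 122.0
T [-0.0, 0.0, 0.0] W -0.75 rows 3 -> [606.6 -98.  200. ] 144.5
T [-0.0, 0.0, 0.333] W -0.0 rows 1 -> [606.6 -98.  160. ] 144.5
```

carry_out --moves '[{"translation": [-0.49, 0.671, 0.233], "twist": [0, 0, -1.0], "claw": 1}, {"translation": [-0.49, 0.671, 0.233], "twist": [0, 0, -1.0], "claw": 1}, {"translation": [-0.49, 0.671, 0.233], "twist": [0, 0, -1.0], "claw": 1}, {"translation": [-0.49, 0.671, 0.233], "twist": [0, 0, -1.0], "claw": 1}]'

```text
time_s: 12.55
eef_pos: [606.9, -99.1, 197.4]
tool_rot: [[-0.534, 0.846, -0.003], [0.846, 0.534, 0.001], [0.003, -0.002, -1.0]]
wrist_force: [-0.3, -0.4, -3.1]
grip_width: 15.5
```

carry_out --moves '[{"translation": [0, 0, 0], "twist": [0, 0, -0.75], "claw": 1}, {"translation": [0, 0, 0.1], "twist": [0, 0, -0.75], "claw": 1}, {"translation": [0, 0, 0.25], "twist": [0, 0, -0.75], "claw": 1}, {"translation": [0, 0, 0.333], "twist": [0, 0, -0.75], "claw": 1}, {"translation": [0, 0, 0.333], "twist": [0, 0, -0.75], "claw": 1}, {"translation": [0, 0, 0.333], "twist": [0, 0, -0.75], "claw": 1}]'

```text
time_s: 13.15
eef_pos: [606.8, -98.2, 160.2]
tool_rot: [[-0.813, 0.582, -0.0], [0.582, 0.813, 0.0], [0.0, -0.0, -1.0]]
wrist_force: [-0.3, -0.0, -3.3]
grip_width: 15.7
```

Run:
```python
from h import *
check()
for c in("scene","side"): snap(c,c+"8")
a=cv2.imread("pics/scene8.png")[170:290,230:350];b=cv2.imread("pics/side8.png")[150:270,290:410]
cv2.imwrite("pics/e8.png",cv2.resize(cv2.hconcat([a,b]),None,fx=3.3,fy=3.3,interpolation=cv2.INTER_CUBIC))
snap("wrist","w8")
```

```text
t 13.15 pos [606.8 -98.2 160.2] yaw 144.41 zax [-0.  0. -1.] F [-0.3 -0.  -3.3] M [-0.01 -0.01  0.  ] g 15.7 q [-0.35  0.31  1.55  0.    1.28 -1.3 ] cmd [606.6 -98.  160.  144.5]
```

View pics/e8.png

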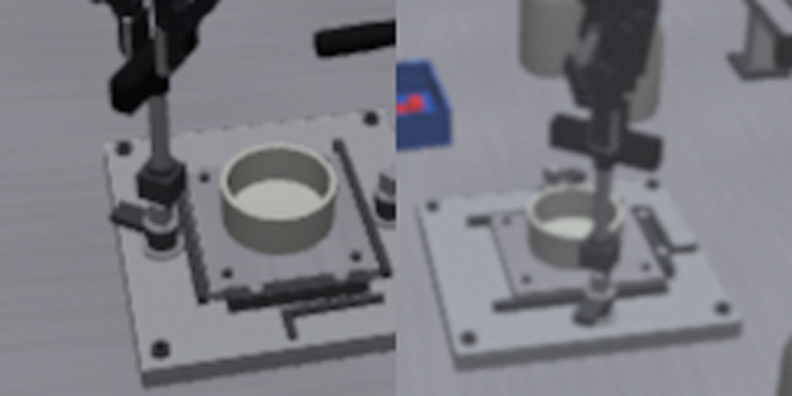

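View pics/w8.png

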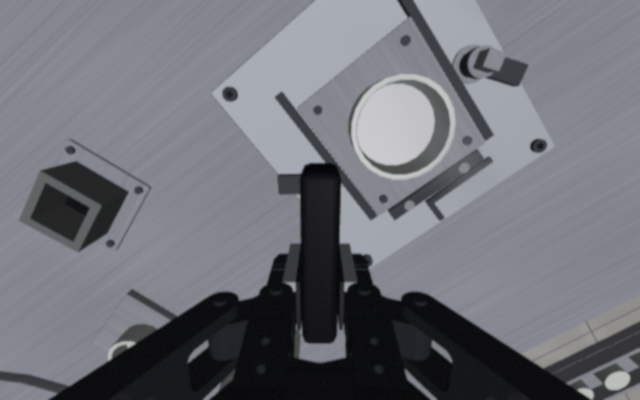

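carry_out --moves '[{"translation": [0, 0, 0.03], "twist": [0, 0, 0], "claw": 1}, {"translation": [0, 0, 0.055], "twist": [0, 0, 0], "claw": 1}, {"translation": [0, 0, 0.075], "twist": [0, 0, 0], "claw": 1}]'

```text
time_s: 13.6
eef_pos: [607.9, -98.5, 153.1]
tool_rot: [[-0.814, 0.581, 0.003], [0.581, 0.814, -0.001], [-0.003, 0.001, -1.0]]
wrist_force: [-2.9, 1.2, 14.7]
grip_width: 15.5
```

Run:
```python
from h import *
json.dump([606.6,-98,151,144.5],open("cmd.json","w"));check()
for c in("scene","side"): snap(c,c+"9")
a=cv2.imread("pics/scene9.png")[210:260,260:310];b=cv2.imread("pics/side9.png")[205:255,325:375]
cv2.imwrite("pics/e9.png",cv2.resize(cv2.hconcat([a,b]),None,fx=8,fy=8,interpolation=cv2.INTER_CUBIC))
```

```text
t 13.6 pos [607.9 -98.5 153.1] yaw 144.5 zax [ 0.003 -0.001 -1.   ] F [-2.9  1.2 14.7] M [ 0.2   0.61 -0.01] g 15.5 q [-0.35  0.32  1.55 -0.    1.26 -1.3 ] cmd [606.6 -98.  151.  144.5]
```

View pics/e9.png

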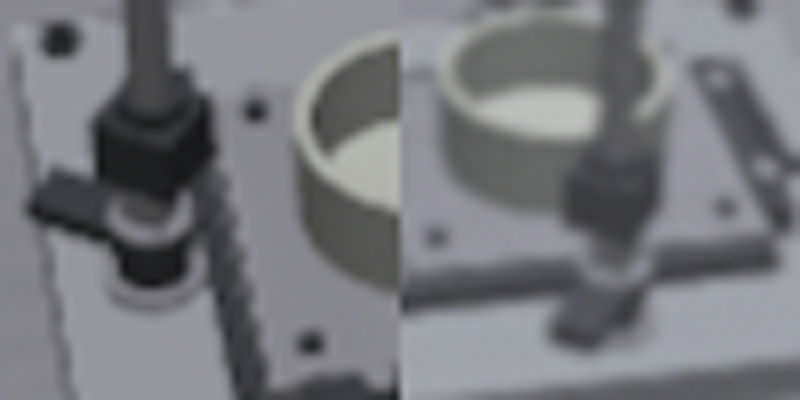

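Run:
```python
from h import *
for c,(u0,s) in (("scene",(260,8)),("side",(325,8))):
    C=cal(c);A=np.array([606.6,-98.5,0])
    f=lambda p:(proj(C,A+p)[0,0]-u0)*8+(400 if c=="side" else 0)
    print(c,"collar",f([0,0,44]),"postbase",f([0,0,20]),"headtop",f([0,0,62.5]),"foot top/bot",f([0,0,84]),f([0,0,62]),"d/dx",f([1,0,60])-f([0,0,60]),"d/dy",f([0,1,60])-f([0,0,60]))
```

```text
scene collar 147.8437356384211 postbase 151.0694602631711 headtop 145.29424693442115 foot top/bot 142.25976359927154 145.36389114192843 d/dx 0.33182205166531276 d/dy 3.4289065230377673
side collar 612.0178710298032 postbase 609.1547290316989 headtop 614.2701160011602 foot top/bot 616.9386164820216 614.2087161810118 d/dx 2.923077950012612 d/dy -0.6521898104015236
```

Run:
```python
import cv2,numpy as np
a=cv2.imread("pics/scene9.png",0);b=cv2.imread("pics/side9.png",0)
for n,im,rows,c0,c1 in(("scene",a,range(221,250,2),266,292),("side",b,range(222,250,2),342,362)):
    print(n,list(range(c0,c1)))
    for r in rows: print(r,im[r,c0:c1].tolist())
```

```text
scene [266, 267, 268, 269, 270, 271, 272, 273, 274, 275, 276, 277, 278, 279, 280, 281, 282, 283, 284, 285, 286, 287, 288, 289, 290, 291]
221 [151, 150, 150, 151, 150, 151, 150, 141, 106, 67, 65, 71, 72, 70, 67, 62, 62, 61, 87, 117, 132, 147, 148, 147, 137, 127]
223 [151, 150, 151, 152, 150, 142, 112, 74, 51, 43, 55, 62, 66, 65, 60, 49, 39, 46, 57, 43, 83, 127, 134, 127, 98, 57]
225 [151, 150, 151, 151, 135, 91, 48, 51, 52, 49, 40, 34, 30, 30, 34, 44, 50, 46, 31, 26, 73, 120, 135, 135, 124, 106]
227 [151, 151, 151, 151, 139, 96, 29, 31, 32, 37, 41, 44, 52, 55, 58, 52, 34, 26, 26, 26, 62, 112, 136, 135, 134, 134]
229 [151, 150, 151, 151, 145, 110, 31, 31, 31, 30, 31, 31, 31, 31, 29, 27, 26, 26, 25, 28, 56, 108, 137, 137, 136, 134]
231 [93, 86, 104, 116, 128, 110, 31, 29, 30, 31, 30, 30, 30, 30, 29, 26, 26, 26, 35, 52, 76, 105, 128, 137, 137, 136]
233 [62, 61, 62, 62, 62, 60, 57, 55, 50, 43, 37, 34, 31, 30, 30, 28, 48, 58, 55, 61, 77, 85, 104, 139, 137, 136]
235 [59, 62, 62, 62, 61, 62, 61, 81, 96, 82, 72, 70, 65, 58, 49, 54, 100, 114, 71, 61, 61, 70, 105, 134, 138, 138]
237 [30, 33, 40
[... 1591 characters left out ...]
4, 144, 142, 141, 143]
236 [145, 145, 144, 142, 138, 137, 122, 101, 88, 85, 82, 85, 101, 115, 114, 100, 91, 89, 89, 87]
238 [88, 87, 87, 87, 94, 110, 121, 117, 112, 103, 101, 114, 132, 133, 108, 81, 70, 68, 69, 67]
240 [69, 68, 67, 69, 73, 83, 98, 109, 114, 116, 114, 111, 104, 95, 98, 105, 111, 115, 119, 122]
242 [118, 118, 113, 100, 88, 84, 84, 85, 85, 83, 76, 67, 71, 104, 142, 160, 163, 163, 164, 162]
244 [159, 140, 113, 92, 85, 85, 86, 85, 79, 72, 65, 62, 87, 118, 143, 156, 162, 161, 160, 161]
246 [151, 118, 83, 66, 69, 74, 77, 77, 82, 93, 100, 106, 122, 137, 142, 155, 162, 162, 162, 161]
248 [161, 148, 133, 116, 105, 95, 88, 99, 120, 130, 135, 138, 145, 153, 159, 163, 163, 162, 163, 164]
```

carry_out --moves '[{"translation": [0, 0, -0.04], "twist": [0, 0, 0], "claw": 1}, {"translation": [-0.019, -0.005, -0.04], "twist": [0, 0, 0], "claw": 1}, {"translation": [-0.019, -0.005, -0.015], "twist": [0, 0, 0], "claw": 1}, {"translation": [-0.019, -0.005, 0.01], "twist": [0, 0, 0], "claw": 1}]'

```text
time_s: 14.1
eef_pos: [607.9, -99.9, 149.0]
tool_rot: [[-0.814, 0.581, -0.001], [0.581, 0.814, 0.0], [0.001, -0.0, -1.0]]
wrist_force: [-0.8, 0.3, -3.6]
grip_width: 15.9
```

carry_out --moves '[{"translation": [0, 0, 0.03], "twist": [0, 0, 0], "claw": 1}, {"translation": [0, 0, 0.06], "twist": [0, 0, 0], "claw": 1}, {"translation": [0, 0, 0.09], "twist": [0, 0, 0], "claw": 1}, {"translation": [0, 0, 0.105], "twist": [0, 0, 0], "claw": 1}]'

```text
time_s: 14.5
eef_pos: [607.9, -99.8, 136.5]
tool_rot: [[-0.814, 0.581, -0.001], [0.581, 0.814, 0.0], [0.001, -0.0, -1.0]]
wrist_force: [-0.6, 0.3, -4.0]
grip_width: 15.2
```

Run:
```python
from h import *
json.dump([608.1,-99.8,137.2,144.5],open("cmd.json","w"));check()
```

```text
t 14.5 pos [607.9 -99.8 136.5] yaw 144.5 zax [-0.001  0.    -1.   ] F [-0.6  0.3 -4. ] M [-0.   -0.01  0.01] g 15.2 q [-0.36  0.34  1.56 -0.    1.24 -1.31] cmd [608.1 -99.8 137.2 144.5]
```

carry_out --moves '[{"translation": [0.0, -0.001, 0], "twist": [0, 0, 0.25], "claw": 1}, {"translation": [0.001, -0.002, 0], "twist": [0, 0, 0.5], "claw": 1}, {"translation": [0.001, -0.003, 0], "twist": [0, 0, 0.75], "claw": 1}, {"translation": [0.002, -0.004, 0], "twist": [0, 0, 1.0], "claw": 1}, {"translation": [0.002, -0.004, 0], "twist": [0, 0, 1.0], "claw": 1}]'

```text
time_s: 15.0
eef_pos: [607.3, -100.4, 136.8]
tool_rot: [[-0.414, 0.91, -0.001], [0.91, 0.414, -0.0], [0.0, -0.001, -1.0]]
wrist_force: [-0.9, -1.8, -5.4]
grip_width: 15.8
```

Run:
```python
from h import *
check()
```

```text
t 15.0 pos [ 607.3 -100.4  136.8] yaw 114.44 zax [-0.001 -0.    -1.   ] F [-0.9 -1.8 -5.4] M [-0.38  0.11 -0.04] g 15.8 q [-0.36  0.34  1.56 -0.    1.24 -0.78] cmd [608.1 -99.8 137.2 144.5]
```

carry_out --moves '[{"translation": [0.0, -0.001, 0], "twist": [0, 0, 0.25], "claw": 1}, {"translation": [0.001, -0.002, 0], "twist": [0, 0, 0.5], "claw": 1}, {"translation": [0.001, -0.003, 0], "twist": [0, 0, 0.75], "claw": 1}, {"translation": [0.002, -0.004, 0], "twist": [0, 0, 1.0], "claw": 1}]'

```text
time_s: 15.4
eef_pos: [606.4, -100.4, 136.8]
tool_rot: [[0.097, 0.995, -0.002], [0.995, -0.097, -0.0], [-0.001, -0.002, -1.0]]
wrist_force: [-2.1, -0.5, -4.4]
grip_width: 15.4
```

carry_out --moves '[{"translation": [0.0, -0.001, 0], "twist": [0, 0, 0.25], "claw": 1}, {"translation": [0.001, -0.002, 0], "twist": [0, 0, 0.5], "claw": 1}, {"translation": [0.001, -0.003, 0], "twist": [0, 0, 0.75], "claw": 1}, {"translation": [0.002, -0.004, 0], "twist": [0, 0, 1.0], "claw": 1}]'

```text
time_s: 15.8
eef_pos: [605.6, -100.0, 136.8]
tool_rot: [[0.582, 0.814, -0.003], [0.814, -0.582, -0.0], [-0.002, -0.002, -1.0]]
wrist_force: [-2.9, -1.1, -2.4]
grip_width: 15.3
```

Run:
```python
from h import *
check()
C,im=snap("wrist","w10");snap("side","d10");b=cv2.imread("pics/side9.png")
cv2.imwrite("pics/d10z.png",cv2.resize(cv2.imread("pics/d10.png")[160:280,280:430],None,fx=4,fy=4,interpolation=cv2.INTER_CUBIC))
```

```text
t 15.8 pos [ 605.6 -100.   136.8] yaw 54.44 zax [-0.003 -0.    -1.   ] F [-2.9 -1.1 -2.4] M [-0.28  0.79  0.13] g 15.3 q [-0.36  0.34  1.57 -0.    1.24  0.26] cmd [608.1 -99.8 137.2 144.5]
```

View pics/d10z.png

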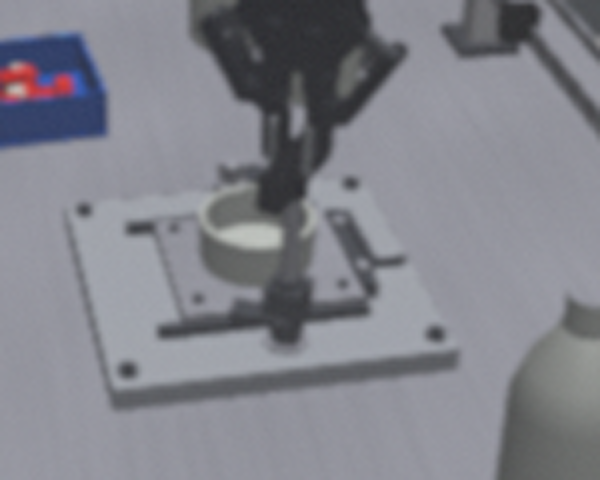

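carry_out --moves '[{"translation": [0.0, -0.001, 0], "twist": [0, 0, 0.25], "claw": 1}, {"translation": [0.001, -0.002, 0], "twist": [0, 0, 0.5], "claw": 1}, {"translation": [0.001, -0.003, 0], "twist": [0, 0, 0.75], "claw": 1}, {"translation": [0.002, -0.004, 0], "twist": [0, 0, 1.0], "claw": 1}]'

```text
time_s: 16.3
eef_pos: [605.4, -99.2, 136.7]
tool_rot: [[0.909, 0.416, -0.003], [0.416, -0.909, 0.0], [-0.002, -0.002, -1.0]]
wrist_force: [-3.4, -0.3, -3.5]
grip_width: 15.6
```

carry_out --moves '[{"translation": [0.0, -0.001, 0], "twist": [0, 0, 0.25], "claw": 1}, {"translation": [0.001, -0.002, 0], "twist": [0, 0, 0.5], "claw": 1}, {"translation": [0.001, -0.003, 0], "twist": [0, 0, 0.7], "claw": 1}, {"translation": [0.001, -0.003, 0], "twist": [0, 0, 0.7], "claw": 1}]'

```text
time_s: 16.7
eef_pos: [605.4, -98.6, 136.7]
tool_rot: [[0.998, 0.066, -0.002], [0.066, -0.998, 0.001], [-0.002, -0.001, -1.0]]
wrist_force: [-4.1, -0.3, -4.4]
grip_width: 15.0
```

Run:
```python
from h import *
check()
```

```text
t 16.7 pos [605.4 -98.6 136.7] yaw 3.76 zax [-0.002  0.001 -1.   ] F [-4.1 -0.3 -4.4] M [0.07 1.   0.06] g 15.0 q [-0.35  0.34  1.57 -0.    1.24  1.15] cmd [608.1 -99.8 137.2 144.5]
```

Now small steps toward the stop, watching the z-moment.

carry_out --moves '[{"translation": [0, 0, 0], "twist": [0, 0, 0.1], "claw": 1}, {"translation": [0, -0.001, 0], "twist": [0, 0, 0.2], "claw": 1}, {"translation": [0, -0.001, 0], "twist": [0, 0, 0.2], "claw": 1}]'

```text
time_s: 17.0
eef_pos: [605.6, -98.5, 136.7]
tool_rot: [[0.999, -0.038, -0.002], [-0.038, -0.999, 0.001], [-0.002, -0.001, -1.0]]
wrist_force: [-3.6, 0.6, -3.7]
grip_width: 15.3
```

Run:
```python
from h import *
check()
```

```text
t 17.0 pos [605.6 -98.5 136.7] yaw -2.18 zax [-0.002  0.001 -1.   ] F [-3.6  0.6 -3.7] M [0.13 1.17 0.17] g 15.3 q [-0.35  0.34  1.57  0.    1.24  1.25] cmd [608.1 -99.8 137.2 144.5]
```

carry_out --moves '[{"translation": [0, 0, 0], "twist": [0, 0, 0.07], "claw": 1}, {"translation": [0, -0.001, 0], "twist": [0, 0, 0.14], "claw": 1}, {"translation": [0, -0.001, 0], "twist": [0, 0, 0.14], "claw": 1}]'

```text
time_s: 17.3
eef_pos: [605.7, -98.4, 136.7]
tool_rot: [[0.994, -0.112, -0.002], [-0.112, -0.994, 0.001], [-0.002, -0.001, -1.0]]
wrist_force: [-3.6, 1.2, -4.4]
grip_width: 15.4
```

Run:
```python
from h import *
check()
for c in("scene","side"): snap(c,c+"11")
a=cv2.imread("pics/scene11.png")[190:270,250:330];b=cv2.imread("pics/side11.png")[185:265,310:390]
cv2.imwrite("pics/e11.png",cv2.resize(cv2.hconcat([a,b]),None,fx=5,fy=5,interpolation=cv2.INTER_CUBIC))
```

```text
t 17.3 pos [605.7 -98.4 136.7] yaw -6.43 zax [-0.002  0.001 -1.   ] F [-3.6  1.2 -4.4] M [0.19 1.27 0.05] g 15.4 q [-0.35  0.34  1.57  0.    1.24  1.33] cmd [608.1 -99.8 137.2 144.5]
```

View pics/e11.png

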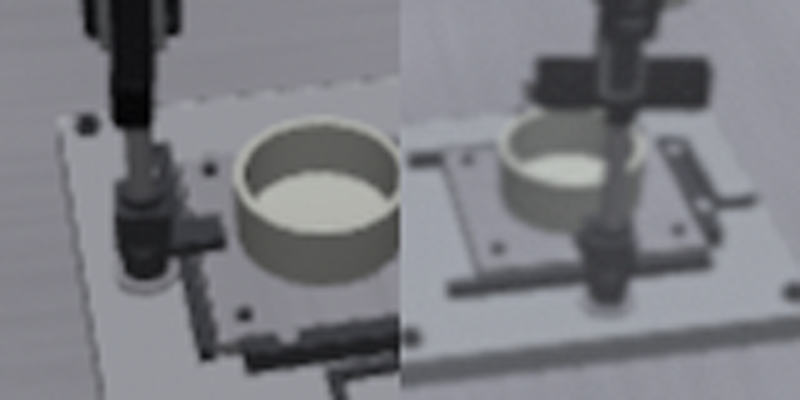

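carry_out --moves '[{"translation": [0, 0, 0], "twist": [0, 0, 0.08], "claw": 1}, {"translation": [0, 0, 0], "twist": [0, 0, 0.13], "claw": 1}, {"translation": [0, 0, 0], "twist": [0, 0, 0.13], "claw": 1}]'

```text
time_s: 17.7
eef_pos: [605.9, -98.4, 136.7]
tool_rot: [[0.983, -0.182, -0.001], [-0.182, -0.983, 0.001], [-0.001, -0.0, -1.0]]
wrist_force: [-6.0, -0.0, -5.8]
grip_width: 15.5
```

Run:
```python
from h import *
check()
```

```text
t 17.7 pos [605.9 -98.4 136.7] yaw -10.49 zax [-0.001  0.001 -1.   ] F [-6.  -0.  -5.8] M [0.28 1.34 0.25] g 15.5 q [-0.35  0.34  1.57  0.    1.24  1.4 ] cmd [608.1 -99.8 137.2 144.5]
```

carry_out --moves '[{"translation": [0, 0, 0], "twist": [0, 0, 0.07], "claw": 1}, {"translation": [0, 0, 0], "twist": [0, 0, 0.1], "claw": 1}, {"translation": [0, 0, 0], "twist": [0, 0, 0.1], "claw": 1}]'

```text
time_s: 18.0
eef_pos: [605.9, -98.4, 136.8]
tool_rot: [[0.973, -0.232, -0.001], [-0.232, -0.973, 0.0], [-0.001, -0.0, -1.0]]
wrist_force: [-4.7, 1.2, -5.4]
grip_width: 15.8
```

Run:
```python
from h import *
check();C,im=snap("wrist","w12")
```

```text
t 18.0 pos [605.9 -98.4 136.8] yaw -13.44 zax [-0.001  0.    -1.   ] F [-4.7  1.2 -5.4] M [0.3  1.34 0.59] g 15.8 q [-0.35  0.34  1.57 -0.    1.24  1.45] cmd [608.1 -99.8 137.2 144.5]
```

View pics/w12.png

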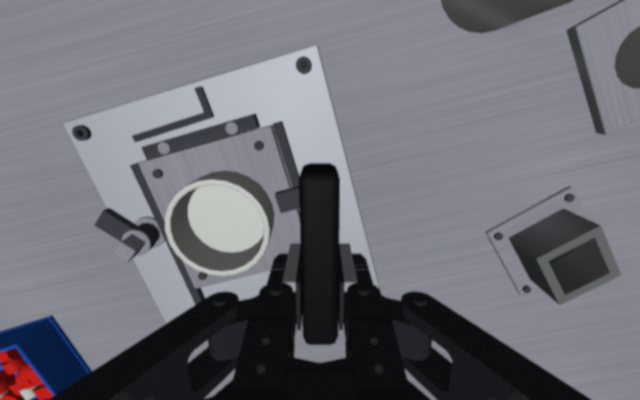

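Run:
```python
from h import *
p=np.array([608.1,-99.8,137.2]);y=144.5
for t,w in [((.002,-.004),1)]*4+[((.001,-.003),.7),((0,-.001),.2),((0,-.001),.14),((0,0),.13),((0,0),.1)]:
    p=p+Rz(y)@np.array([*t,0])*120;y-=w*30
print(p,y);json.dump([*p,y],open("cmd.json","w"))
plan([606.3,-98.2,137.4],-7);plan([606.3,-98.2,180],-7);plan([600.8,69.9,190],129.6)
```

```text
[606.34118742 -98.65603139 137.2       ] -13.600000000000001
T [-0.001, -0.004, -0.002] W -0.22 rows 1 -> [606.3 -98.2 137.4] -7.0
T [-0.0, 0.0, -0.355] W -0.0 rows 1 -> [606.3 -98.2 180. ] -7.0
T [-0.156, -1.0, -0.06] W -1.0 rows 4 -> [602.4  23.2 187.2] 23.0
T [0.14, -0.363, -0.023] W -1.0 rows 4 -> [600.8  69.9 190. ] 53.0
T [-0.0, -0.0, -0.0] W -1.0 rows 4 -> [600.8  69.9 190. ] 83.0
T [0.0, -0.0, -0.0] W -1.0 rows 4 -> [600.8  69.9 190. ] 113.0
T [0.0, -0.0, -0.0] W -0.553 rows 2 -> [600.8  69.9 190. ] 129.6
```

carry_out --moves '[{"translation": [-0.004, -0.004, 0], "twist": [0, 0, -0.22], "claw": 1}, {"translation": [-0.004, -0.004, 0], "twist": [0, 0, -0.22], "claw": 1}]'

```text
time_s: 18.25
eef_pos: [605.8, -98.1, 136.9]
tool_rot: [[0.993, -0.119, -0.001], [-0.119, -0.993, 0.0], [-0.001, -0.0, -1.0]]
wrist_force: [-4.5, -0.4, -4.6]
grip_width: 15.6
```

Run:
```python
from h import *
check()
```

```text
t 18.25 pos [605.8 -98.1 136.9] yaw -6.84 zax [-0.001  0.    -1.   ] F [-4.5 -0.4 -4.6] M [ 0.04  1.29 -0.03] g 15.6 q [-0.35  0.34  1.57 -0.    1.24  1.34] cmd [600.8  69.9 190.  129.6]
```

carry_out --moves '[{"translation": [0, 0, -0.07], "twist": [0, 0, 0], "claw": 1}, {"translation": [0, 0, -0.15], "twist": [0, 0, 0], "claw": 1}, {"translation": [0, 0, -0.355], "twist": [0, 0, 0], "claw": 1}, {"translation": [0, 0, -0.355], "twist": [0, 0, 0], "claw": 1}]'

```text
time_s: 18.65
eef_pos: [610.6, -99.6, 186.0]
tool_rot: [[0.992, -0.123, 0.012], [-0.123, -0.992, -0.004], [0.013, 0.002, -1.0]]
wrist_force: [0.9, -0.2, -2.4]
grip_width: 15.6
```

Run:
```python
from h import *
check();env.read_camera("side");snap("scene","s13");a=cv2.imread("pics/s13.png")[180:300,240:390];cv2.imwrite("pics/s13z.png",cv2.resize(a,None,fx=4,fy=4,interpolation=cv2.INTER_CUBIC))
p=np.array([606.34,-98.66,137.2])+Rz(-13.6)@np.array([-.004,-.004,0])*120;p[2]+=.355*120
json.dump([*p,-7],open("cmd.json","w"));plan([600.8,69.9,175],129.6)
```

```text
t 18.65 pos [610.6 -99.6 186. ] yaw -7.05 zax [ 0.012 -0.004 -1.   ] F [ 0.9 -0.2 -2.4] M [-0.08 -0.04 -0.02] g 15.6 q [-0.35  0.29  1.53  0.    1.31  1.34] cmd [600.8  69.9 190.  129.6]
T [-0.154, -1.0, 0.029] W -1.0 rows 4 -> [602.3  23.3 176.3] 23.0
T [0.141, -0.362, 0.011] W -1.0 rows 4 -> [600.9  69.9 175. ] 53.0
T [-0.0, -0.001, 0.0] W -1.0 rows 4 -> [600.8  69.9 175. ] 83.0
T [-0.0, 0.0, 0.0] W -1.0 rows 4 -> [600.8  69.9 175. ] 113.0
T [-0.0, 0.0, 0.0] W -0.553 rows 2 -> [600.8  69.9 175. ] 129.6
```

View pics/s13z.png

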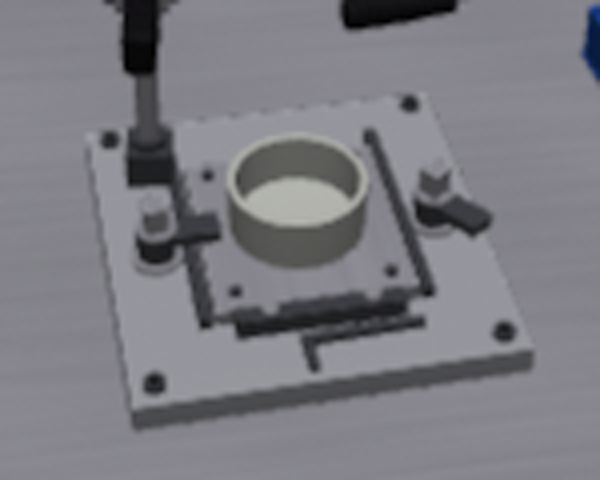

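carry_out --moves '[{"translation": [-0.154, -1.0, 0], "twist": [0, 0, -1.0], "claw": 1}, {"translation": [-0.154, -1.0, 0], "twist": [0, 0, -1.0], "claw": 1}, {"translation": [-0.154, -1.0, 0.029], "twist": [0, 0, -1.0], "claw": 1}, {"translation": [-0.154, -1.0, 0.029], "twist": [0, 0, -1.0], "claw": 1}]'

```text
time_s: 19.15
eef_pos: [601.5, 27.0, 174.9]
tool_rot: [[0.917, 0.399, -0.001], [0.399, -0.917, 0.002], [-0.0, -0.002, -1.0]]
wrist_force: [-0.4, -0.8, -3.1]
grip_width: 15.6
```

carry_out --moves '[{"translation": [0.141, -0.362, 0.011], "twist": [0, 0, -1.0], "claw": 1}, {"translation": [0.141, -0.362, 0.011], "twist": [0, 0, -1.0], "claw": 1}, {"translation": [0.141, -0.362, 0.011], "twist": [0, 0, -1.0], "claw": 1}, {"translation": [0.141, -0.362, 0.011], "twist": [0, 0, -1.0], "claw": 1}]'

```text
time_s: 19.55
eef_pos: [600.8, 70.4, 174.0]
tool_rot: [[0.597, 0.802, -0.0], [0.802, -0.597, 0.0], [0.0, -0.0, -1.0]]
wrist_force: [-0.8, 0.5, -4.0]
grip_width: 15.3
```

carry_out --moves '[{"translation": [0, -0.001, 0], "twist": [0, 0, -1.0], "claw": 1}, {"translation": [0, -0.001, 0], "twist": [0, 0, -1.0], "claw": 1}, {"translation": [0, -0.001, 0], "twist": [0, 0, -1.0], "claw": 1}, {"translation": [0, -0.001, 0], "twist": [0, 0, -1.0], "claw": 1}]'

```text
time_s: 19.95
eef_pos: [600.8, 69.9, 174.1]
tool_rot: [[0.117, 0.993, -0.0], [0.993, -0.117, 0.0], [0.0, -0.0, -1.0]]
wrist_force: [-0.4, 0.4, -3.0]
grip_width: 15.5
```

carry_out --moves '[{"translation": [0, 0, 0], "twist": [0, 0, -1.0], "claw": 1}, {"translation": [0, 0, 0], "twist": [0, 0, -1.0], "claw": 1}, {"translation": [0, 0, 0], "twist": [0, 0, -1.0], "claw": 1}, {"translation": [0, 0, 0], "twist": [0, 0, -1.0], "claw": 1}]'

```text
time_s: 20.35
eef_pos: [600.8, 69.9, 174.0]
tool_rot: [[-0.395, 0.919, -0.0], [0.919, 0.395, 0.0], [0.0, -0.0, -1.0]]
wrist_force: [-0.1, -1.0, -4.2]
grip_width: 15.8
```

carry_out --moves '[{"translation": [0, 0, 0.04], "twist": [0, 0, -0.553], "claw": 1}, {"translation": [0, 0, 0.08], "twist": [0, 0, -0.553], "claw": 1}, {"translation": [0, 0, 0.12], "twist": [0, 0, -0.553], "claw": 1}, {"translation": [0, 0, 0.12], "twist": [0, 0, -0.553], "claw": 1}, {"translation": [0, 0, 0.12], "twist": [0, 0, -0.553], "claw": 1}]'

```text
time_s: 20.85
eef_pos: [600.7, 69.9, 160.2]
tool_rot: [[-0.635, 0.772, -0.0], [0.772, 0.635, 0.0], [0.0, -0.0, -1.0]]
wrist_force: [0.1, -0.0, -3.1]
grip_width: 15.4
```

Run:
```python
from h import *
c=load();c[2]-=14.4;json.dump(c,open("cmd.json","w"));check()
for c in("scene","side"): snap(c,c+"14")
a=cv2.imread("pics/scene14.png")[195:255,320:380];b=cv2.imread("pics/side14.png")[170:230,310:370]
cv2.imwrite("pics/e14.png",cv2.resize(cv2.hconcat([a,b]),None,fx=6,fy=6,interpolation=cv2.INTER_CUBIC))
```

```text
t 20.85 pos [600.7  69.9 160.2] yaw 129.43 zax [-0.  0. -1.] F [ 0.1 -0.  -3.1] M [ 0.01 -0.03 -0.05] g 15.4 q [-0.08  0.29  1.58  0.    1.27 -0.77] cmd [600.8  69.9 160.6 129.6]
```

View pics/e14.png

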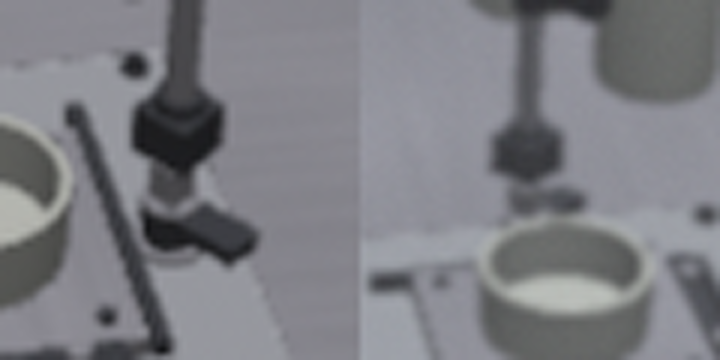

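Good alignment visually. Descend.

carry_out --moves '[{"translation": [0, 0, 0.03], "twist": [0, 0, 0], "claw": 1}, {"translation": [0, 0, 0.055], "twist": [0, 0, 0], "claw": 1}, {"translation": [0, 0, 0.085], "twist": [0, 0, 0], "claw": 1}]'

```text
time_s: 21.25
eef_pos: [600.8, 69.8, 150.2]
tool_rot: [[-0.637, 0.771, 0.0], [0.771, 0.637, -0.0], [-0.0, 0.0, -1.0]]
wrist_force: [-1.0, -1.0, -3.2]
grip_width: 15.2
```

Entered without contact force. Go to full depth.

carry_out --moves '[{"translation": [0, 0, 0.03], "twist": [0, 0, 0], "claw": 1}, {"translation": [0, 0, 0.06], "twist": [0, 0, 0], "claw": 1}, {"translation": [0, 0, 0.09], "twist": [0, 0, 0], "claw": 1}, {"translation": [0, 0, 0.11], "twist": [0, 0, 0], "claw": 1}]'

```text
time_s: 21.65
eef_pos: [600.6, 69.8, 136.7]
tool_rot: [[-0.637, 0.771, -0.001], [0.771, 0.637, 0.0], [0.0, -0.0, -1.0]]
wrist_force: [0.4, -0.7, -3.8]
grip_width: 15.4
```

carry_out --moves '[{"translation": [0.0, -0.002, 0], "twist": [0, 0, 0.25], "claw": 1}, {"translation": [0.001, -0.0035, 0], "twist": [0, 0, 0.5], "claw": 1}, {"translation": [0.001, -0.005, 0], "twist": [0, 0, 0.75], "claw": 1}, {"translation": [0.002, -0.007, 0], "twist": [0, 0, 1.0], "claw": 1}]'

```text
time_s: 22.05
eef_pos: [599.8, 69.2, 136.8]
tool_rot: [[-0.162, 0.987, -0.001], [0.987, 0.162, -0.001], [-0.001, -0.001, -1.0]]
wrist_force: [0.4, -1.1, -5.1]
grip_width: 15.6
```

carry_out --moves '[{"translation": [0.0, -0.002, 0], "twist": [0, 0, 0.25], "claw": 1}, {"translation": [0.001, -0.0035, 0], "twist": [0, 0, 0.5], "claw": 1}, {"translation": [0.001, -0.005, 0], "twist": [0, 0, 0.75], "claw": 1}, {"translation": [0.002, -0.007, 0], "twist": [0, 0, 1.0], "claw": 1}]'

```text
time_s: 22.45
eef_pos: [598.8, 69.3, 136.8]
tool_rot: [[0.353, 0.935, -0.001], [0.935, -0.353, -0.001], [-0.001, -0.001, -1.0]]
wrist_force: [-1.0, -0.1, -3.8]
grip_width: 15.6
```

carry_out --moves '[{"translation": [0.0, -0.002, 0], "twist": [0, 0, 0.25], "claw": 1}, {"translation": [0.001, -0.0035, 0], "twist": [0, 0, 0.5], "claw": 1}, {"translation": [0.001, -0.005, 0], "twist": [0, 0, 0.75], "claw": 1}, {"translation": [0.002, -0.007, 0], "twist": [0, 0, 1.0], "claw": 1}]'

```text
time_s: 22.85
eef_pos: [597.9, 70.0, 136.8]
tool_rot: [[0.774, 0.633, -0.002], [0.633, -0.774, -0.0], [-0.001, -0.001, -1.0]]
wrist_force: [-1.9, 0.1, -3.9]
grip_width: 15.5
```

carry_out --moves '[{"translation": [0.0, -0.002, 0], "twist": [0, 0, 0.25], "claw": 1}, {"translation": [0.001, -0.0035, 0], "twist": [0, 0, 0.5], "claw": 1}, {"translation": [0.001, -0.005, 0], "twist": [0, 0, 0.75], "claw": 1}, {"translation": [0.002, -0.007, 0], "twist": [0, 0, 1.0], "claw": 1}]'

```text
time_s: 23.25
eef_pos: [597.4, 71.0, 136.8]
tool_rot: [[0.987, 0.162, -0.002], [0.162, -0.987, 0.0], [-0.002, -0.0, -1.0]]
wrist_force: [-1.6, -0.3, -3.6]
grip_width: 15.5
```

Run:
```python
from h import *
check()
```

```text
t 23.25 pos [597.4  71.  136.8] yaw 9.3 zax [-0.002  0.    -1.   ] F [-1.6 -0.3 -3.6] M [0.09 0.4  0.08] g 15.5 q [-0.08  0.31  1.6   0.    1.23  1.33] cmd [600.8  69.9 160.6 129.6]
```

carry_out --moves '[{"translation": [0, -0.001, 0], "twist": [0, 0, 0.2], "claw": 1}, {"translation": [0, -0.003, 0], "twist": [0, 0, 0.4], "claw": 1}, {"translation": [0, -0.003, 0], "twist": [0, 0, 0.5], "claw": 1}, {"translation": [0, -0.003, 0], "twist": [0, 0, 0.5], "claw": 1}]'

```text
time_s: 23.65
eef_pos: [597.5, 71.5, 136.8]
tool_rot: [[0.996, -0.094, -0.001], [-0.094, -0.996, 0.0], [-0.001, -0.0, -1.0]]
wrist_force: [-1.0, 0.4, -4.0]
grip_width: 15.4
```

Run:
```python
from h import *
check()
```

```text
t 23.65 pos [597.5  71.5 136.8] yaw -5.42 zax [-0.001  0.    -1.   ] F [-1.   0.4 -4. ] M [0.19 0.35 0.05] g 15.4 q [-0.08  0.31  1.6   0.    1.23  1.59] cmd [600.8  69.9 160.6 129.6]
```

carry_out --moves '[{"translation": [0, 0, 0], "twist": [0, 0, 0.08], "claw": 1}, {"translation": [0, -0.001, 0], "twist": [0, 0, 0.15], "claw": 1}, {"translation": [0, -0.001, 0], "twist": [0, 0, 0.15], "claw": 1}]'

```text
time_s: 23.95
eef_pos: [597.6, 71.6, 136.8]
tool_rot: [[0.985, -0.171, -0.001], [-0.171, -0.985, 0.0], [-0.001, -0.0, -1.0]]
wrist_force: [-1.9, -0.8, -4.5]
grip_width: 15.3
```

Run:
```python
from h import *
check()
```

```text
t 23.95 pos [597.6  71.6 136.8] yaw -9.82 zax [-0.001  0.    -1.   ] F [-1.9 -0.8 -4.5] M [0.3  0.43 0.12] g 15.3 q [-0.08  0.31  1.6   0.    1.23  1.66] cmd [600.8  69.9 160.6 129.6]
```

carry_out --moves '[{"translation": [0, 0, 0], "twist": [0, 0, 0.07], "claw": 1}, {"translation": [0, -0.001, 0], "twist": [0, 0, 0.1], "claw": 1}, {"translation": [0, -0.001, 0], "twist": [0, 0, 0.1], "claw": 1}]'

```text
time_s: 24.25
eef_pos: [597.6, 71.7, 136.8]
tool_rot: [[0.975, -0.222, -0.001], [-0.222, -0.975, 0.0], [-0.001, 0.0, -1.0]]
wrist_force: [-2.4, 2.0, -4.9]
grip_width: 15.6
```

Run:
```python
from h import *
check()
```

```text
t 24.25 pos [597.6  71.7 136.8] yaw -12.8 zax [-0.001  0.    -1.   ] F [-2.4  2.  -4.9] M [0.3  0.41 0.54] g 15.6 q [-0.08  0.31  1.6   0.    1.23  1.72] cmd [600.8  69.9 160.6 129.6]
```

carry_out --moves '[{"translation": [0, 0, 0], "twist": [0, 0, 0.07], "claw": 1}, {"translation": [0, 0, 0], "twist": [0, 0, 0.07], "claw": 1}]'

```text
time_s: 24.45
eef_pos: [597.7, 71.7, 136.8]
tool_rot: [[0.966, -0.257, -0.001], [-0.257, -0.966, 0.0], [-0.001, 0.0, -1.0]]
wrist_force: [-0.8, 0.9, -5.0]
grip_width: 15.2
```

Run:
```python
from h import *
check()
```

```text
t 24.45 pos [597.7  71.7 136.8] yaw -14.92 zax [-0.001  0.    -1.   ] F [-0.8  0.9 -5. ] M [0.39 0.51 0.67] g 15.2 q [-0.08  0.31  1.6   0.    1.23  1.75] cmd [600.8  69.9 160.6 129.6]
```

carry_out --moves '[{"translation": [0, 0, 0], "twist": [0, 0, -0.27], "claw": 1}, {"translation": [0, 0, 0], "twist": [0, 0, -0.27], "claw": 1}]'

```text
time_s: 24.65
eef_pos: [597.9, 71.4, 137.1]
tool_rot: [[0.993, -0.118, -0.001], [-0.118, -0.993, 0.0], [-0.001, 0.0, -1.0]]
wrist_force: [-1.4, 1.4, -4.0]
grip_width: 15.3
```

carry_out --moves '[{"translation": [0, 0, -0.08], "twist": [0, 0, 0], "claw": 1}, {"translation": [0, 0, -0.18], "twist": [0, 0, 0], "claw": 1}, {"translation": [0, 0, -0.4], "twist": [0, 0, 0], "claw": 1}, {"translation": [0, 0, -0.6], "twist": [0, 0, 0], "claw": 1}, {"translation": [0, 0, -0.6], "twist": [0, 0, 0], "claw": 1}]'

```text
time_s: 25.15
eef_pos: [601.9, 70.9, 215.5]
tool_rot: [[0.993, -0.122, 0.011], [-0.122, -0.993, -0.001], [0.011, -0.0, -1.0]]
wrist_force: [1.1, 0.5, -2.5]
grip_width: 15.8
```

Run:
```python
from h import *
check();snap("scene","s15");a=cv2.imread("pics/s15.png")[180:300,240:390];cv2.imwrite("pics/s15z.png",cv2.resize(a,None,fx=4,fy=4,interpolation=cv2.INTER_CUBIC))
```

```text
t 25.15 pos [601.9  70.9 215.5] yaw -6.99 zax [ 0.011 -0.001 -1.   ] F [ 1.1  0.5 -2.5] M [-0.01 -0.03 -0.02] g 15.8 q [-0.08  0.24  1.53 -0.    1.36  1.61] cmd [600.8  69.9 160.6 129.6]
```

View pics/s15z.png

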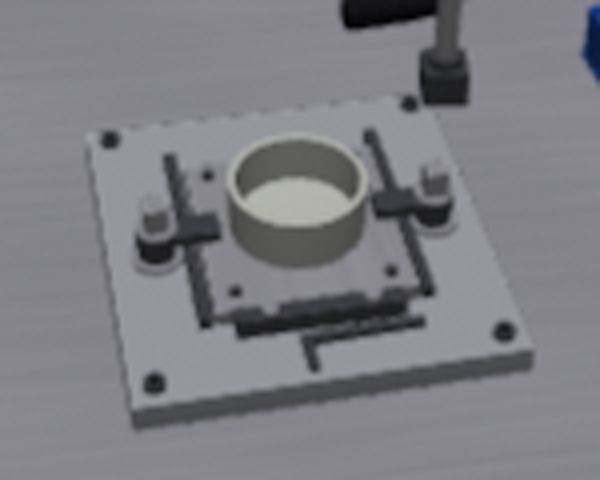

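Run:
```python
from h import *
import bundle as B
p=np.load("cal.npy")
B.views.append(([479.3,-305.0,248.5],B.Rw(179.9,-.002,.002)))
C=B.cam(2,p);z=lambda a,b:(250+a/4,110+b/4)
P=np.array([onz(C,z(*q),6) for q in [(120,160),(340,79),(414,293),(204,368)]]);print(P.round(1),P.mean(0))
print(np.array([onz(C,z(*q),50) for q in [(147,192),(325,125),(392,312)]]).round(1), "inner",np.array([onz(C,z(*q),50) for q in [(183,217),(357,298)]]).round(1))
print("bottle",onz(cal("scene"),(203,300),0))
q=np.array([600.8,69.9,137.2]);y=129.6
for t,w in [((.002,-.007),1)]*4+[((0,-.003),.5),((0,-.001),.15),((0,-.001),.1),((0,0),.07),((0,0),-.27)]:
    q=q+Rz(y)@np.array([*t,0])*120;y-=w*30
q[2]=147.4-.0;print(q,y)
q[2]=160.6-.085*120-.11*120+.6*120;print(q);json.dump([*q,y],open("cmd.json","w"))
plan([510,-150,200],20);plan([488,-304,185],20)
```

```text
[[ 464.7 -358.3    6. ]
 [ 439.1 -287.5    6. ]
 [ 509.2 -261.9    6. ]
 [ 535.5 -332.5    6. ]] [ 487.10795674 -310.02624435    6.        ]
[[ 467.2 -345.1   50. ]
 [ 447.9 -293.5   50. ]
 [ 503.4 -273.    50. ]] inner [[ 474.5 -334.8   50. ]
 [ 499.1 -283.5   50. ]]
bottle [ 732.45104495 -272.54352581    0.        ]
[598.04924114  71.55664054 147.4       ] -6.900000000000004
[598.04924114  71.55664054 209.2       ]
T [-0.264, 1.0, 0.04] W -0.897 rows 4 -> [552.2 -43.8 204.4] 20.0
T [-0.633, 0.712, 0.037] W 0.0 rows 3 -> [ 510. -150.  200.] 20.0
T [-0.535, 1.0, 0.109] W 0.0 rows 4 -> [ 490.8 -284.8  186.9] 20.0
T [-0.077, 0.143, 0.016] W 0.0 rows 1 -> [ 488.  -304.1  185. ] 20.0
```

Run:
```python
from h import *
json.dump([510,-150,200,20],open("cmd.json","w"))
plan([485.5,-309.9,185],20);plan([485.5,-309.9,101],20)
```

```text
T [-0.548, 1.0, 0.106] W 0.0 rows 4 -> [ 489.2 -285.3  187.3] 20.0
T [-0.1, 0.182, 0.019] W -0.0 rows 1 -> [ 485.4 -309.9  185. ] 20.0
T [0.0, 0.0, 0.7] W -0.0 rows 2 -> [ 485.4 -309.9  101. ] 20.0
```

carry_out --moves '[{"translation": [-0.264, 1.0, 0.04], "twist": [0, 0, -0.897], "claw": 1}, {"translation": [-0.264, 1.0, 0.04], "twist": [0, 0, -0.897], "claw": 1}, {"translation": [-0.264, 1.0, 0.04], "twist": [0, 0, -0.897], "claw": 1}, {"translation": [-0.264, 1.0, 0.04], "twist": [0, 0, -0.897], "claw": 1}]'

```text
time_s: 25.6
eef_pos: [550.3, -47.4, 202.9]
tool_rot: [[0.94, 0.342, -0.002], [0.342, -0.94, -0.001], [-0.003, 0.0, -1.0]]
wrist_force: [0.3, 1.4, -3.1]
grip_width: 15.4
```

carry_out --moves '[{"translation": [-0.633, 0.712, 0.037], "twist": [0, 0, 0], "claw": 1}, {"translation": [-0.633, 0.712, 0.037], "twist": [0, 0, 0], "claw": 1}, {"translation": [-0.633, 0.712, 0.037], "twist": [0, 0, 0], "claw": 1}]'

```text
time_s: 25.9
eef_pos: [508.0, -153.6, 198.7]
tool_rot: [[0.941, 0.338, -0.002], [0.338, -0.941, -0.001], [-0.002, 0.0, -1.0]]
wrist_force: [0.6, -0.0, -3.9]
grip_width: 15.4
```

carry_out --moves '[{"translation": [-0.548, 1.0, 0.106], "twist": [0, 0, 0], "claw": 1}, {"translation": [-0.548, 1.0, 0.106], "twist": [0, 0, 0], "claw": 1}, {"translation": [-0.548, 1.0, 0.106], "twist": [0, 0, 0], "claw": 1}, {"translation": [-0.548, 1.0, 0.106], "twist": [0, 0, 0], "claw": 1}]'

```text
time_s: 26.3
eef_pos: [487.8, -289.7, 185.8]
tool_rot: [[0.942, 0.337, -0.001], [0.337, -0.942, -0.001], [-0.002, 0.0, -1.0]]
wrist_force: [0.5, 0.6, -2.8]
grip_width: 15.5
```

carry_out --moves '[{"translation": [-0.1, 0.182, 0.019], "twist": [0, 0, 0], "claw": 1}, {"translation": [-0.1, 0.182, 0.019], "twist": [0, 0, 0], "claw": 1}, {"translation": [-0.1, 0.182, 0.15], "twist": [0, 0, 0], "claw": 1}, {"translation": [-0.1, 0.182, 0.15], "twist": [0, 0, 0], "claw": 1}]'

```text
time_s: 26.7
eef_pos: [484.4, -307.9, 166.6]
tool_rot: [[0.94, 0.342, -0.003], [0.342, -0.94, 0.004], [-0.002, -0.005, -1.0]]
wrist_force: [-0.2, 0.8, -4.3]
grip_width: 15.5
```

Run:
```python
from h import *
check()
for c in("scene","side"): snap(c,c+"16")
a=cv2.imread("pics/scene16.png")[170:250,150:240];b=cv2.imread("pics/side16.png")[250:330,275:365]
cv2.imwrite("pics/e16.png",cv2.resize(cv2.hconcat([a,b]),None,fx=4.4,fy=4.4,interpolation=cv2.INTER_CUBIC))
```

```text
t 26.7 pos [ 484.4 -307.9  166.6] yaw 19.99 zax [-0.003  0.004 -1.   ] F [-0.2  0.8 -4.3] M [ 0.03  0.   -0.02] g 15.5 q [-0.77  0.22  1.65  0.    1.28  0.45] cmd [ 485.4 -309.9  101.    20. ]
```

View pics/e16.png

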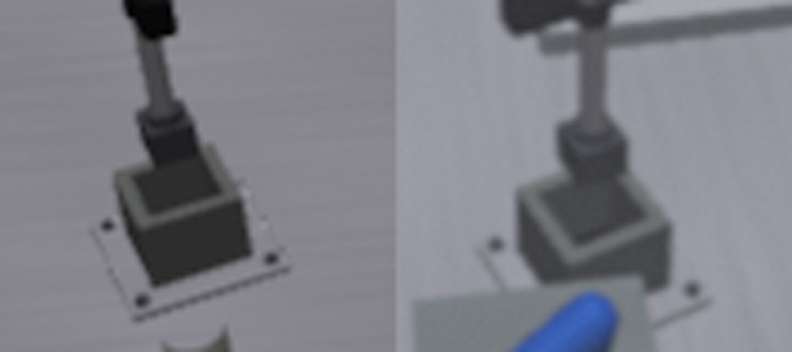

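carry_out --moves '[{"translation": [0, 0, 0.25], "twist": [0, 0, 0], "claw": 1}, {"translation": [0, 0, 0.45], "twist": [0, 0, 0], "claw": 1}, {"translation": [0, 0, 0.54], "twist": [0, 0, 0], "claw": 1}, {"translation": [0, 0, 0.565], "twist": [0, 0, 0], "claw": 1}, {"translation": [0, 0, 0.565], "twist": [0, 0, 0], "claw": 1}]'

```text
time_s: 27.3
eef_pos: [485.9, -310.1, 102.1]
tool_rot: [[0.94, 0.342, 0.0], [0.342, -0.94, -0.0], [0.0, 0.001, -1.0]]
wrist_force: [-0.2, -0.5, -2.8]
grip_width: 15.6
```

carry_out --moves '[{"translation": [0, 0, 0.012], "twist": [0, 0, 0], "claw": 1}, {"translation": [0, 0, 0.018], "twist": [0, 0, 0], "claw": 1}, {"translation": [0, 0, 0.018], "twist": [0, 0, 0], "claw": 1}]'

```text
time_s: 27.6
eef_pos: [485.9, -310.3, 100.0]
tool_rot: [[0.94, 0.342, 0.001], [0.342, -0.94, -0.001], [0.001, 0.001, -1.0]]
wrist_force: [-0.5, 0.4, -4.1]
grip_width: 15.3
```

carry_out --moves '[{"translation": [0, 0, 0.006], "twist": [0, 0, 0], "claw": 1}, {"translation": [0, 0, 0.009], "twist": [0, 0, 0], "claw": 1}, {"translation": [0, 0, 0.009], "twist": [0, 0, 0], "claw": 1}]'

```text
time_s: 27.9
eef_pos: [486.1, -310.5, 99.4]
tool_rot: [[0.94, 0.342, 0.001], [0.342, -0.94, -0.001], [0.001, 0.002, -1.0]]
wrist_force: [-0.6, -0.0, 4.3]
grip_width: 15.2
```

carry_out --moves '[{"translation": [0, 0, -0.003], "twist": [0, 0, 0], "claw": 0.5}, {"translation": [0, 0, -0.003], "twist": [0, 0, 0], "claw": 0.3}, {"translation": [0, 0, -0.003], "twist": [0, 0, 0], "claw": 0.0}, {"translation": [0, 0, -0.003], "twist": [0, 0, 0], "claw": -0.4}, {"translation": [0, 0, -0.003], "twist": [0, 0, 0], "claw": -0.4}]'

```text
time_s: 28.4
eef_pos: [485.5, -310.0, 98.5]
tool_rot: [[0.94, 0.342, -0.0], [0.342, -0.94, 0.0], [-0.0, -0.0, -1.0]]
wrist_force: [-0.1, -0.3, 0.0]
grip_width: 59.7
```

carry_out --moves '[{"translation": [0, 0, -0.1], "twist": [0, 0, 0], "claw": -0.4}, {"translation": [0, 0, -0.4], "twist": [0, 0, 0], "claw": -0.4}, {"translation": [0, 0, -0.8], "twist": [0, 0, 0], "claw": -0.4}, {"translation": [0, 0, -1.0], "twist": [0, 0, 0], "claw": -0.4}]'

```text
time_s: 28.8
eef_pos: [486.9, -311.2, 224.0]
tool_rot: [[0.94, 0.342, 0.005], [0.342, -0.94, -0.004], [0.003, 0.006, -1.0]]
wrist_force: [0.7, 0.2, -0.0]
grip_width: 59.7
```

Run:
```python
from h import *
check()
for c in("scene","side","wrist"): snap(c,c+"17")
a=cv2.imread("pics/scene17.png")[150:250,150:250];b=cv2.imread("pics/side17.png")[230:330,270:370]
cv2.imwrite("pics/e17.png",cv2.resize(cv2.hconcat([a,b]),None,fx=4,fy=4,interpolation=cv2.INTER_CUBIC))
```

```text
t 28.8 pos [ 486.9 -311.2  224. ] yaw 20.01 zax [ 0.005 -0.004 -1.   ] F [ 0.7  0.2 -0. ] M [-0.1   0.03  0.01] g 59.7 q [-0.77  0.17  1.59  0.    1.38  0.45] cmd [ 485.4 -309.9  101.    20. ]
```

View pics/e17.png

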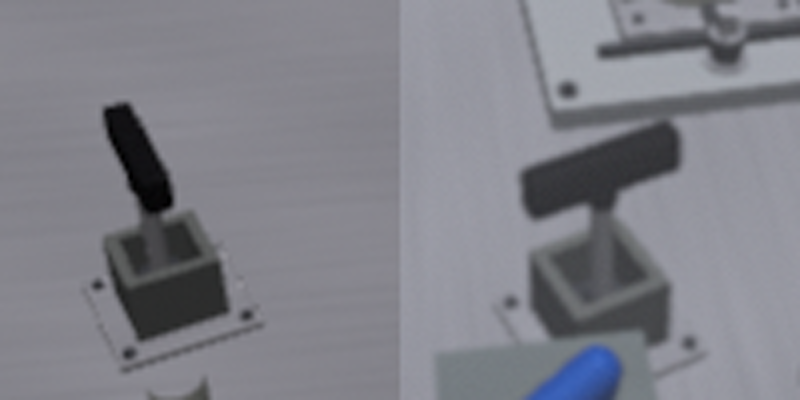

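View pics/wrist17.png

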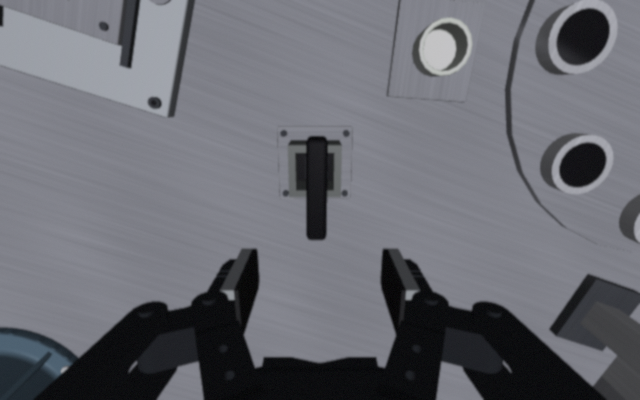

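View pics/scene17.png

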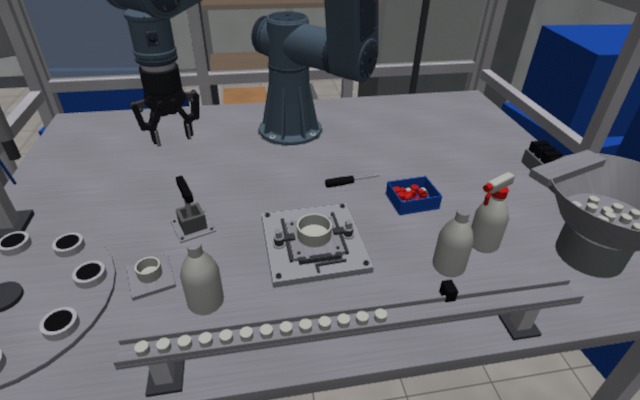

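Run:
```python
from h import *
c=load();json.dump([485.4,-309.9,218,20],open("cmd.json","w"));plan([575,-20,235],5)
```

```text
T [0.758, -1.0, -0.07] W 0.5 rows 4 -> [ 529.8 -166.   226.4] 5.0
T [0.408, -1.0, -0.061] W -0.0 rows 3 -> [568.1 -42.2 233.7] 5.0
T [0.073, -0.179, -0.011] W -0.0 rows 1 -> [575.  -20.1 235. ] 5.0
```

carry_out --moves '[{"translation": [0.758, -1.0, -0.07], "twist": [0, 0, 0.5], "claw": -0.4}, {"translation": [0.758, -1.0, -0.07], "twist": [0, 0, 0.5], "claw": -0.4}, {"translation": [0.758, -1.0, -0.07], "twist": [0, 0, 0.5], "claw": -0.4}, {"translation": [0.758, -1.0, -0.07], "twist": [0, 0, 0.5], "claw": -0.4}]'

```text
time_s: 29.35
eef_pos: [530.3, -160.6, 226.0]
tool_rot: [[0.996, 0.093, -0.001], [0.093, -0.996, 0.003], [-0.001, -0.003, -1.0]]
wrist_force: [-0.4, -0.4, 0.1]
grip_width: 60.0
```

carry_out --moves '[{"translation": [0.408, -1.0, -0.061], "twist": [0, 0, 0], "claw": -0.4}, {"translation": [0.408, -1.0, -0.061], "twist": [0, 0, 0], "claw": -0.4}, {"translation": [0.408, -1.0, -0.061], "twist": [0, 0, 0], "claw": -0.4}, {"translation": [0.408, -1.0, -0.061], "twist": [0, 0, 0], "claw": -0.4}]'

```text
time_s: 29.75
eef_pos: [568.2, -39.1, 233.3]
tool_rot: [[0.996, 0.092, -0.001], [0.092, -0.996, 0.001], [-0.001, -0.001, -1.0]]
wrist_force: [-0.1, -0.8, 0.0]
grip_width: 59.3
```

carry_out --moves '[{"translation": [0.073, -0.179, -0.011], "twist": [0, 0, 0], "claw": -0.4}, {"translation": [0.073, -0.179, -0.011], "twist": [0, 0, 0], "claw": -0.4}, {"translation": [0.073, -0.179, -0.011], "twist": [0, 0, 0], "claw": -0.4}, {"translation": [0.073, -0.179, -0.011], "twist": [0, 0, 0], "claw": -0.4}]'

```text
time_s: 30.15
eef_pos: [574.6, -21.5, 235.0]
tool_rot: [[0.996, 0.086, -0.001], [0.086, -0.996, -0.0], [-0.001, 0.0, -1.0]]
wrist_force: [0.1, -0.1, -0.4]
grip_width: 60.1
```

Run:
```python
from h import *
check();C,im=snap("wrist","w18")
cv2.imwrite("pics/w18z.png",cv2.resize(im[60:260,190:450,::-1],None,fx=3,fy=3,interpolation=cv2.INTER_CUBIC))
```

```text
t 30.15 pos [574.6 -21.5 235. ] yaw 4.94 zax [-0.001 -0.    -1.   ] F [ 0.1 -0.1 -0.4] M [-0.    0.04 -0.01] g 60.1 q [-0.24  0.16  1.58 -0.    1.4   1.24] cmd [575.  -20.1 235.    5. ]
```

View pics/w18z.png

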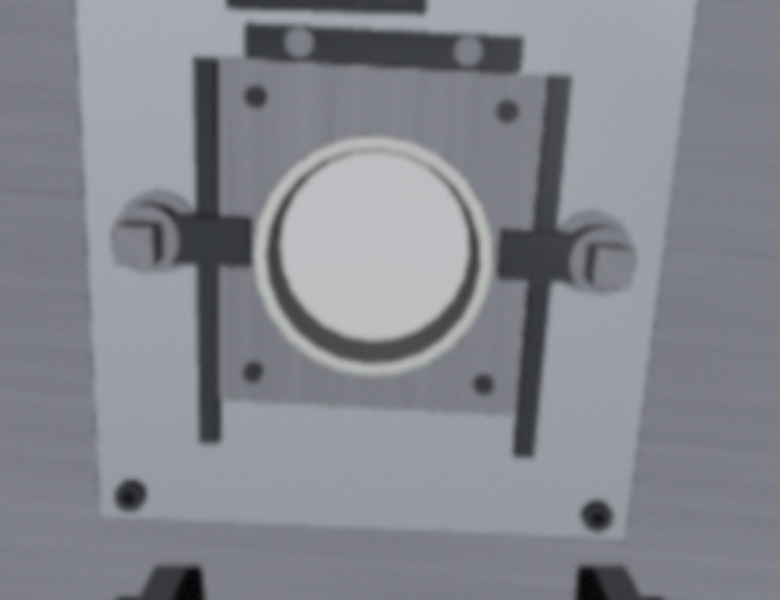

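Run:
```python
from h import *
check();print(env.hand_in())
```

```text
t 30.2 pos [574.7 -21.5 235.2] yaw 4.93 zax [-0.001 -0.    -1.   ] F [-0.1  0.1  0.2] M [-0.03 -0.01  0.01] g 60.2 q [-0.24  0.16  1.58 -0.    1.4   1.24] cmd [575.  -20.1 235.    5. ]
the job is handed in; nothing more can be done
None
```

I pushed the nest home, turned both clamps clockwise to their stops with the key, and put the key back in its stand. I handed in at 30.2 s of the 72 s allowed.

**What the last checks showed:**
- **Nest:** the push force rose to about 26 N at the back stop. The last wrist picture shows the plate flush against it.
- **Clamps:** the turning moment rose to about 0.6 N m on each screw, well above the 0.12 N m of normal turning. The last wrist picture shows both dogs square across the guides and over the nest plate.
- **Key:** it stands upright in its well, released and clear of the gripper. The other objects look unmoved in the scene picture. The arm touches nothing.

**What did not go as intended or disagreed:**
- **Push contact:** the shut fingers rode over the plate and pushed on the cup wall, not the plate's near face. The nest still went fully home.
- **Right clamp:** the key first landed on top of the screw head with about 15 N. I lifted it, shifted it about 2.4 mm and it went on. The left screw fitted on the first try.
- **Nest position:** measured from the wrist picture before correcting the camera, the near edge read 2 to 3 mm short of its home position. I took this as calibration error, because the stop was felt and the plate looks flush.

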